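Clamp a fresh air filter onto the amplifier's cooling-air port

TASK

Fit the air filter to the cooling-air port on top of the amplifier: set it on the port flange, slipping its flange sideways under the lip of the fixed clamp half until the two flanges line up. Then swing the hinged half of the clamp ring shut around both flanges and swing the latch lever fully home so that the ring is locked. Leave the mug, the hand microphone and the screwdriver where they are.

Things in the scene. Friction and masses are not known exactly. Their poses are not given: they have to be found in the camera images.
- filter_mid (a point): Centre of the loose air filter (half-way up, on its axis; z up). Round canister 52 mm tall, standing flange down: aluminium bottom flange 64 mm across, 5 mm thick; above it a pleated body with black end cap, 48 mm across (grip it there). 0.2 to 0.4 kg. Starts on the desk on one side of the amplifier, the mug on the other.
- port_face (a point): Centre of the flat upper face of the port flange (64 mm across, 5 mm thick) on the amplifier, 35 mm above its flat cover, 165 mm above the desk. Fixed. z up the port axis, x towards the clamp's hinge, -x towards its latch, y towards its fixed half. When fitted, the filter's underside lies on this face, centred: filter_mid is 26 mm above it.
- fixed_half (a point): Middle of the clamp's fixed half, 36 mm along y from port_face. The clamp is a steel channel ring, 77 mm across outside, 33.5 mm inner radius, 20 mm high. Its upper lip, 7 to 10 mm above the port face, overhangs the flange to 28 mm radius from 30 to 150 degrees (from x to y): lower the filter at least 10 mm off the axis towards -y, then slide it along y.
- clamp_ring (a joint): Angle of the swinging clamp half (same channel and lip, on the -y side), rad: 0 shut round the flanges, 1.6 fully open; starts 0.9 to 1.4. Opening turns it counter-clockwise seen from above about its vertical hinge pin. Friction (0.1 N m) keeps it where it is left.
- ring_hinge (a point): Hinge axis of the swinging half, level with the port face, at (44, 0, 0) mm in the axes of port_face. Its own axes turn with the half and equal those of port_face when shut.
- ring_tab (a point): Middle of the upright steel grip tab that sticks out from the swinging half: 8 mm thick, 32 mm long, 20 mm high. In ring_hinge's axes it lies at (-39.4, -52.8, 2) mm; its length points along 275 degrees (from x towards y), its thickness along 5 degrees. Pinch it across its thickness from above.
- latch_lever (a joint): Angle of the latch lever, rad: 0 fully home along the outside of the swinging half, 1.75 fully open; starts 1.1 to 1.7. Opening turns it clockwise seen from above. Its claw goes round a pin on the swinging half's end and draws in the last 3 mm: shut the ring to below 0.03 rad first. Over about 0.1 rad the claw misses the pin and blocks the ring. Stays where left (0.08 N m).
- lever_pivot (a point): Vertical pivot of the latch lever on the end of the fixed half, at (-58, 13, 0) mm in the axes of port_face. Its own axes turn with the lever and equal those of port_face when home.
- lever_grip (a point): Middle of the grip of the dark steel lever: bar 8 mm thick, 46 mm long, 18 mm high. In lever_pivot's axes it lies at (-9.5, -60, 3) mm, length along y, thickness along x. Pinch it across its thickness from above.
- mug: White mug, 80 mm across, 92 mm high, standing on the desk; bystander. Origin at the centre of its underside.
- fist_mic: Black hand microphone lying on the desk, 95 x 52 x 31 mm; bystander. Origin at the centre of its underside.
- screwdriver: Screwdriver with a red handle lying on the desk; bystander. Origin on its axis, at its underside.
- amplifier: The fixed grey amplifier case on the desk, 340 mm along its x, 260 mm along its y, 130 mm high, the port on its top; the tallest parts on the port (the grip tab) reach 177 mm above the desk. Origin at the centre of its underside.

How it is judged:
By the outcome, as a careful person would: the job done as asked, in the order asked, and still so for the second after the job is handed in, with the robot touching nothing.
It also fails if it takes over 72 s, if anything falls off the work surface, if the arm or the gripper's body presses on something with over 40 N, if the wrist force passes 120 N, or if a joint passes its speed limit or range.

ROBOT

A 6-joint arm with a two-finger parallel gripper is mounted at the origin on the work surface. World frame = base frame: x ahead of the robot, y to its left, z up, the work surface at z = 0. Lengths are in m, angles in degrees, forces in N, time in s.
With the tool pointing down it reaches from about 0.325 to 1 m from the base axis. Payload 5.1 kg.
Tool frame: the origin (TCP) lies midway between the tips of the shut fingers; the grasp point (between the pads) lies 19 mm behind it (grasp_offset is the distance from the TCP to the grasp point, in m); z points along the fingers, x is the direction in which the jaws open and shut, and the axes are right-handed (so a half turn about z gives the same grasp; the last joint's range is limited). The gripper opens to 85 mm and grips with 20 to 120 N. Pads are 22 mm wide; open, the fingers measure 114 mm over their backs; the gripper's body (76 mm by 85 mm) begins 54 mm behind the grasp point. The pads swing forward as they close: fully open they stand 13 mm farther back than shut.
Start: joints at [63.163, 7.093, 94.555, -0, 78.352, -4.733], TCP at [0.245, 0.602, 0.231] pointing down, gripper open.
Joint ranges: [-149.61, 149.61], [-58.7, 133.49], [1.44, 155.28], [-77.14, 257.14], [18.33, 153.61], [-166.67, 166.67]. Speed limits (degrees/s): [147.25, 147.25, 180, 180, 180, 180].

INTERFACE

Orientations are given as [roll, pitch, yaw] about the fixed x, y, z axes, in that order (R = Rz(yaw) Ry(pitch) Rx(roll)).
In Python, from plant import state, snapshot, camera_params, close_job, look_for, grasp_offset gives the robot as it stands.
- The arm moves only by the tool send_rows, never from a script. Its arguments are lists of equal length, an entry for each row: "grip": the closure, from -1 (fully open) to 1 (shut), so that 0 is half open; "travel": the shift along the tool's x, y, z in m, a list of three; "angular": the turn, a rotation vector about the tool's x, y, z in degrees, a list of three. In form: {"grip": [grip, ...], "travel": [[x, y, z], ...], "angular": [[wx, wy, wz], ...]}. A call has 1 to 20 rows; each row is the pose to reach, as a shift and turn from the pose commanded when the call began, along the tool's axes at that moment; what a row does not reach only later rows make up. A row lasts 1/12 s, in which the tool goes at most 41.7 mm and 7.16 degrees, less where a joint would pass 70% of its speed; a pose out of reach is approached as far as the arm can. A call with a gripper value outside its range is refused whole. The fingers move at their own pace and stop on an object; "force" is the grip in N (left out, the last holds). Time passes only in rows, so rows that repeat a pose let the fingers close. It gives the time, the measured TCP pose, the force and the opening at its end, in the units of the state.
- state(): the state, without advancing time (a new reading comes with each control period).
- snapshot(name): name is "scene" or "top" or "wrist"; returns the picture (480x640x3 uint8, red, green, blue); there is no depth.
- camera_params(name): a dict with "mtx" (3x3 intrinsics, pixels), "k1" (the pictures are not rectified: a ray, as slopes to the right and down, at radius r is drawn at 1 + k1 r^2 times it, then the intrinsics apply), "R" (3x3) and "t" (3): a world point X has camera coordinates R X + t. Camera axes: x right, y down, z forward; pixel columns grow to the right and rows downward; lengths in m; the calibration is good to about 2 mm. A picture is of the moment at which its call begins: read the wrist's pose just before it. camera_params takes no time and is no camera call; for the wrist camera it gives the pose at the moment of the call.
- close_job(): hands the job in, once; it reports no verdict.
Trained networks look in the newest picture that a camera, given by its name, has taken for a name from the list of things; names that differ only in an ending like _2 or _b are one class to them, and where a whole thing is asked for, a point or a joint stands for the part that bears it (a point fixed in the world has none). Each returns a list of dicts, best first, with "p" (0 to 1); they miss things now and then, are a little off and sometimes report something else, mostly with a low value. They report only what shows in the picture. A call takes as long as a camera call.
- look_for(camera, label): "bbox" ([left, top, width, height] in pixels, round what is visible of it).
The state is a dict: "time_s": time; "joints": joint angles; "dq": joint speeds; "joint_torque": joint torques, N m; "position": TCP position; "eef_rot": TCP orientation; "ft_force": force on the tool from outside, world axes, zero at the start; "moment": the same for the moment, N m; "gripper_width": finger opening in m.
Only numpy, scipy, OpenCV 4.12 (cv2) and the standard library are available. Lean on these libraries where they do the work, as an engineer would, in place of code of your own. Each camera call takes 0.05 s, during which the arm holds its last target.

## Working session

There is one attempt and no reset: what is moved stays moved. The work goes in short steps, Python scripts to look and compute and a tool call to move; the robot and the scene stay as the last step left them, time stands still between calls to the robot, and variables do not carry over. Pictures are saved under pics/ and viewed, and the job is handed in when it is done.

Besides the shell and the picture viewer there is one more tool, called after "Call:" as name(argument=value, ...) on one line, values as JSON. send_rows: Moves the arm, as the interface text tells. Its arguments: {"type":"object","properties":{"grip":{"type":"array","items":{"type":"number"}},"travel":{"type":"array","items":{"type":"array","items":{"type":"number"}}},"angular":{"type":"array","items":{"type":"array","items":{"type":"number"}}},"force":{"type":"number"}},"required":["grip","travel","angular"]}

```bash
ls; mkdir -p pics; python3 - <<'E'
from plant import *
import cv2,numpy as np
s=state();print(s, grasp_offset)
for n in ["scene","top","wrist"]:
    p=camera_params(n);im=snapshot(n);cv2.imwrite(f"pics/{n}0.png",im[:,:,::-1])
    print(n,p)
    np.save(f"pics/{n}0.npy",im)
E
```

```text
pics
{'time_s': 0.0, 'joints': array([ 6.31618647e+01,  7.13289740e+00,  9.46335783e+01, -2.81486767e-04,
        7.83534573e+01, -4.73246843e+00]), 'dq': array([ 0.10066708, -0.07776661, -0.07103894,  0.05122356, -0.01436575,
       -0.01256611]), 'joint_torque': array([-4.48250157e-04, -4.23603809e+01, -3.65457630e+01, -2.97358690e-05,
        6.97501513e-03, -8.18081134e-06]), 'position': array([0.24435301, 0.6016577 , 0.23006499]), 'eef_rot': array([-1.79990380e+02,  1.19546881e-01,  6.78944003e+01]), 'ft_force': array([ 1.12034894, -0.01866531, -0.89554322]), 'moment': array([-0.01408988,  0.03213433, -0.03144133]), 'gripper_width': 0.08554939671637712} 0.0187
scene {'mtx': array([[581.09303947,   0.        , 327.70958869],
       [  0.        , 581.09303947, 244.94895268],
       [  0.        ,   0.        ,   1.        ]]), 'k1': -0.03844223375789727, 'R': array([[ 0.67120993,  0.74105498,  0.01774107],
       [ 0.48642737, -0.42226918, -0.76490336],
       [-0.55934394,  0.52204047, -0.6439007 ]]), 't': array([-0.39513089, -0.1719221 ,  1.72143599])}
top {'mtx': array([[582.7510368 ,   0.        , 318.3388676 ],
       [  0.        , 582.7510368 , 250.29143401],
       [  0.        ,   0.        ,   1.        ]]), 'k1': -0.03165039784739239, 'R': array([[ 0.03013273, -0.99950736,  0.00877767],
       [-0.98435286, -0.03119888, -0.17342458],
       [ 0.17361299, -0.00341457, -0.98480804]]), 't': array([-0.00582379,  0.57962035,  1.34937937])}
wrist {'mtx': array([[394.91420173,   0.        , 322.4275744 ],
       [  0.        , 394.91420173, 244.5071835 ],
       [  0.        ,   0.        ,   1.        ]]), 'k1': -0.08490598938291857, 'R': array([[ 0.37616844,  0.92654679, -0.0028903 ],
       [ 0.87670541, -0.35492053,  0.324683  ],
       [ 0.29980817, -0.12466944, -0.94581848]]), 't': array([-0.64862516, -0.04213615,  0.38112934])}
```

View pics/scene0.png

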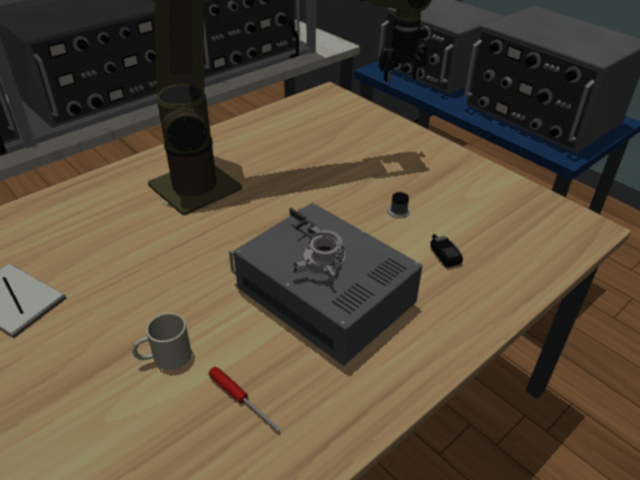

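View pics/top0.png

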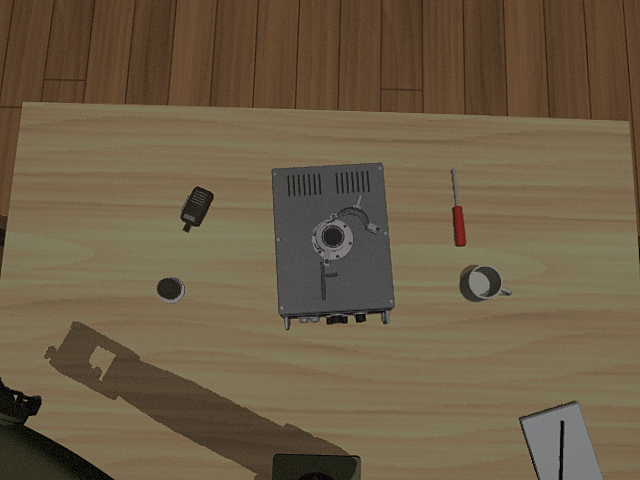

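View pics/wrist0.png

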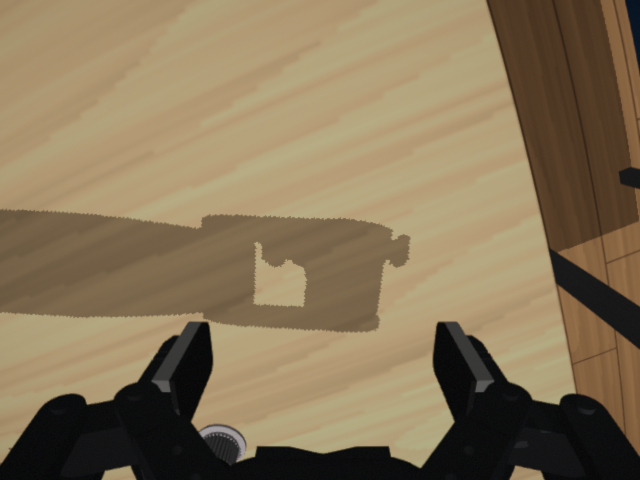

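```bash
python3 - <<'E'
from plant import *
for c in ["scene","top","wrist"]:
    for l in ["filter_mid","ring_tab","lever_grip","fixed_half","mug"]:
        print(c,l,look_for(c,l)[:2])
E
```

```text
scene filter_mid [{'bbox': [390.6, 192.3, 20.4, 26.5], 'p': 0.64}]
scene ring_tab []
scene lever_grip [{'bbox': [288.4, 206.5, 26.6, 31.5], 'p': 0.48}]
scene fixed_half [{'bbox': [293.2, 208.3, 51.1, 75.0], 'p': 0.93}]
scene mug [{'bbox': [133.6, 315.0, 57.5, 54.9], 'p': 0.63}]
top filter_mid [{'bbox': [156.9, 275.1, 29.9, 28.7], 'p': 0.86}]
top ring_tab [{'bbox': [332.8, 196.8, 47.0, 36.1], 'p': 0.89}]
top lever_grip [{'bbox': [322.4, 264.1, 15.0, 36.9], 'p': 0.71}, {'bbox': [457.7, 266.8, 54.0, 36.3], 'p': 0.39}]
top fixed_half [{'bbox': [312.5, 196.2, 67.9, 104.4], 'p': 0.88}, {'bbox': [335.5, 196.7, 45.1, 37.8], 'p': 0.2}]
top mug [{'bbox': [455.1, 264.6, 56.0, 39.3], 'p': 0.93}, {'bbox': [309.7, 196.0, 70.3, 101.3], 'p': 0.71}]
wrist filter_mid [{'bbox': [200.5, 426.7, 46.3, 39.4], 'p': 0.88}]
wrist ring_tab []
wrist lever_grip []
wrist fixed_half []
wrist mug []
```

The top view shows the filter at about (171,290), the port at about (333,237), the open ring half to its upper right and the lever hanging below it. The scene view shows the filter at about (400,205). I'll measure these next.

```bash
cat > h.py <<'E'
import numpy as np,cv2,pickle
from scipy.optimize import least_squares
def proj(p,X):
    X=np.atleast_2d(X);c=X@p['R'].T+p['t'];xy=c[:,:2]/c[:,2:];r2=(xy**2).sum(1,keepdims=True)
    xy=xy*(1+p['k1']*r2);return xy*[p['mtx'][0,0],p['mtx'][1,1]]+p['mtx'][:2,2]
def ray(p,uv):
    d=(np.array(uv,float)-p['mtx'][:2,2])/p['mtx'][0,0];x=d.copy()
    for _ in range(20): x=d/(1+p['k1']*(x@x))
    return -p['R'].T@p['t'], p['R'].T@np.array([x[0],x[1],1])
def atz(p,uv,z):
    o,d=ray(p,uv);return o+d*(z-o[2])/d[2]
def tri(obs):
    A=np.zeros((3,3));b=np.zeros(3)
    for p,uv in obs:
        o,d=ray(p,uv);d=d/np.linalg.norm(d);M=np.eye(3)-np.outer(d,d);A+=M;b+=M@o
    x=np.linalg.solve(A,b);return x,[np.round(proj(p,x)[0]-uv,1) for p,uv in obs]
def crop(im,x0,y0,w,h,f,name):
    cv2.imwrite(name,cv2.resize(im[y0:y0+h,x0:x0+w,::-1],None,fx=f,fy=f,interpolation=cv2.INTER_CUBIC))
E
python3 - <<'E'
from h import *
from plant import *
T=np.load('pics/top0.npy');S=np.load('pics/scene0.npy')
crop(np.minimum(T*1.6,255).astype('uint8'),270,160,130,120+50,4.5//1,"pics/tc.png") 
crop(np.minimum(S*1.6,255).astype('uint8'),270,190,160,110,5,"pics/sc.png")
t=camera_params('top');s=camera_params('scene');w=camera_params('wrist')
c=lambda b:[b[0]+b[2]/2,b[1]+b[3]/2]
print(tri([(t,c([156.9,275.1,29.9,28.7])),(s,c([390.6,192.3,20.4,26.5]))]))
E
```

```text
(array([0.4803953 , 0.36808324, 0.02101523]), [array([-1.5, -1.4]), array([-1.7,  0.3])])
```

View pics/tc.png

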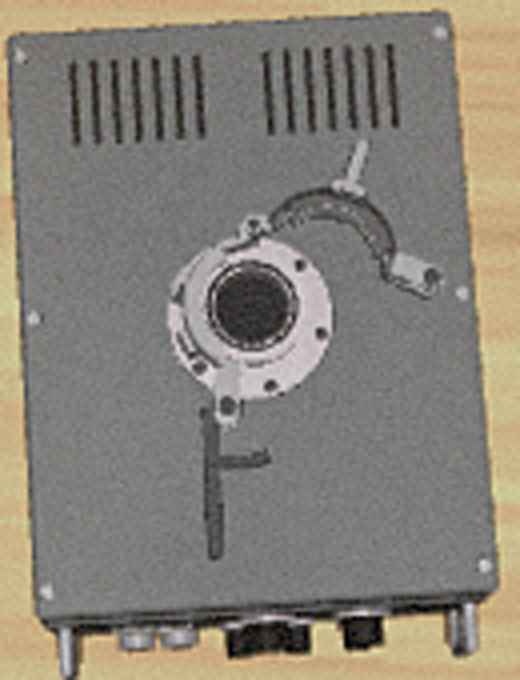

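View pics/sc.png

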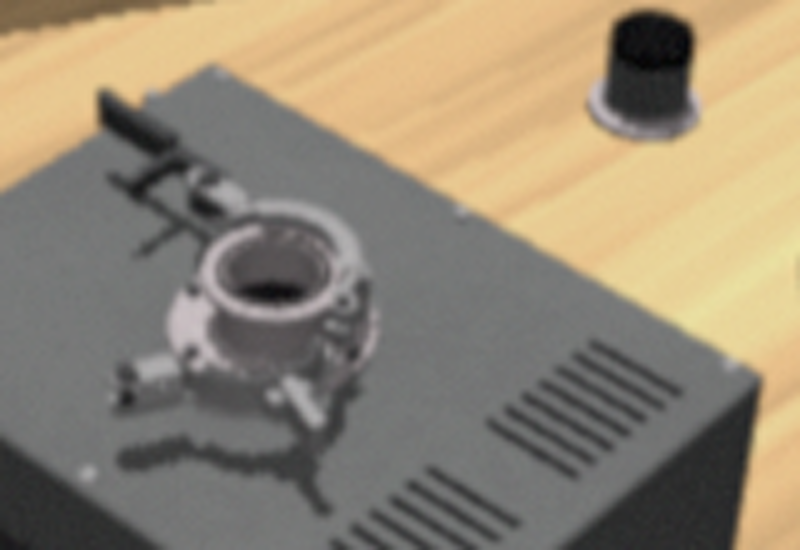

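```bash
python3 - <<'E'
from h import *
from plant import *
t=camera_params('top');s=camera_params('scene');w=camera_params('wrist')
f=lambda x,y:(270+x/4,160+y/4)
H=atz(t,f(253,226),.175);P=atz(t,f(227,405),.175);C=atz(t,f(252,302),.165)
print(H,P,C)
# yaw from H,P : H-P in port = (102,-13)
d=H-P;print(np.hypot(*d[:2]),np.degrees(np.arctan2(d[1],d[0])-np.arctan2(-13,102)))
for a,b in [((10,35),(450,12)),((450,12),(495,605)),((10,35),(45,620))]:
    e=atz(t,f(*b),.13)-atz(t,f(*a),.13);print(np.degrees(np.arctan2(e[1],e[0])),np.hypot(*e[:2]))
S=lambda x,y:(270+x/5,190+y/5)
print('port scene',atz(s,S(273,275),.165))
cw=-w['R'].T@w['t'];st=state()
from scipy.spatial.transform import Rotation as Ro
Rt=Ro.from_euler('xyz',st['eef_rot'],degrees=True).as_matrix()
print('cam in tool',Rt.T@(cw-st['position']),'\n',Rt.T@w['R'].T)
# filter: base from top & scene
print(atz(s,S(651,30),.052),atz(t,(171,289),.04))
E
```

```text
[ 0.6344148  -0.01812146  0.175     ] [ 0.53395142 -0.00652891  0.175     ] [ 0.59362975 -0.0189532   0.165     ]
0.1011300093140613 0.6809528056628092
-84.97863295618811 0.25639145602391966
-175.20447438955313 0.3449251384155846
-174.20239495629733 0.3389594439641374
port scene [ 0.59598727 -0.01974649  0.165     ]
cam in tool [-9.77165627e-06 -8.39815618e-02 -1.42113788e-01] 
 [[ 9.99999536e-01  4.43241292e-04 -8.55811053e-04]
 [-1.41191409e-04  9.45765276e-01  3.24850770e-01]
 [ 9.53383652e-04 -3.24850499e-01  9.45764899e-01]]
[0.47770011 0.37131587 0.052     ] [0.47622733 0.3616216  0.04      ]
```

```bash
cat >> h.py <<'E'
from scipy.spatial.transform import Rotation as Ro
def goal(x,y,z,yaw,q=True):
    from plant import state
    s=state();R=Ro.from_euler('xyz',s['eef_rot'],degrees=True);G=Ro.from_euler('xyz',[180,0,yaw],degrees=True)
    d=R.inv().apply(np.array([x,y,z])-s['position']);w=(R.inv()*G).as_rotvec(degrees=True)
    print('t',round(float(s['time_s']),2),'pos',s['position'].round(4),s['eef_rot'].round(1),'F',s['ft_force'].round(1),'w',round(s['gripper_width'],4))
    print('travel',d.round(4),'ang',w.round(2),'rows>=',max(np.linalg.norm(d)/.0417,np.linalg.norm(w)/7.16).round(1));return d,w
E
python3 - <<'E'
from h import *
goal(.478,.366,.24,90)
E
```

```text
t 0.9 pos [0.2446 0.6022 0.2313] [-180.     0.    67.9] F [ 0.1 -1.  -0.2] w 0.0853
travel [-0.131   0.3051 -0.0087] ang [ -0.    0.  -22.1] rows>= 8.0
```

Call:
send_rows(grip=[-1,-1,-1,-1,-1,-1,-1,-1,-1,-1,-1,-1], travel=[[-0.131,0.305,-0.009],[-0.131,0.305,-0.009],[-0.131,0.305,-0.009],[-0.131,0.305,-0.009],[-0.131,0.305,-0.009],[-0.131,0.305,-0.009],[-0.131,0.305,-0.009],[-0.131,0.305,-0.009],[-0.131,0.305,-0.009],[-0.131,0.305,-0.009],[-0.131,0.305,-0.009],[-0.131,0.305,-0.009]], angular=[[0,0,-22.1],[0,0,-22.1],[0,0,-22.1],[0,0,-22.1],[0,0,-22.1],[0,0,-22.1],[0,0,-22.1],[0,0,-22.1],[0,0,-22.1],[0,0,-22.1],[0,0,-22.1],[0,0,-22.1]])

```text
time_s: 1.9
position: [0.4771, 0.3669, 0.2402]
eef_rot: [-180.0, -0.0, 90.1]
ft_force: [-0.1, 0.7, -0.2]
gripper_width: 0.0854
```

```bash
python3 - <<'E'
from h import *
from plant import *
w=camera_params('wrist');im=snapshot('wrist');np.save('pics/w1.npy',im);pickle.dump(w,open('pics/w1.pkl','wb'))
cv2.imwrite('pics/w1.png',im[:,:,::-1]);print(look_for('wrist','filter_mid')[:2])
goal(.594,-.019,.31,90)
E
```

```text
[{'bbox': [292.9, 169.7, 66.3, 72.6], 'p': 0.6}]
t 2.0 pos [0.4768 0.3672 0.2402] [-180.    -0.    90.1] F [-0.1  1.2 -0.5] w 0.0855
travel [-0.3864  0.1163 -0.0698] ang [-0.02 -0.    0.12] rows>= 9.8
```

View pics/w1.png

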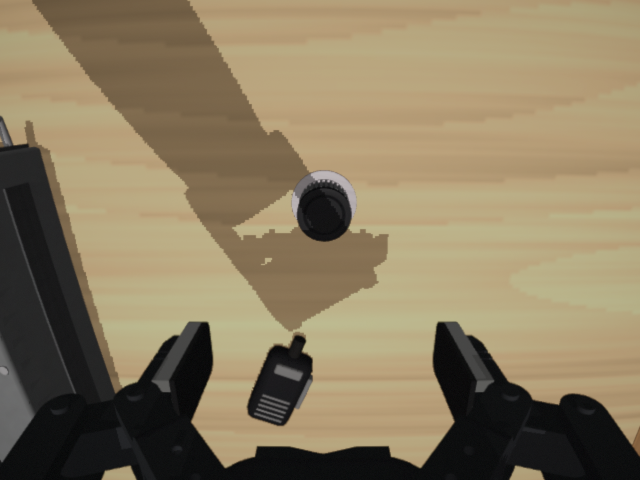

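The wrist view shows the filter with its cap at about (325,213) and its flange at about (323,200), clear of the mic at (282,385). Next I'll view the port.

Call:
send_rows(grip=[-1,-1,-1,-1,-1,-1,-1,-1,-1,-1,-1,-1,-1,-1], travel=[[-0.386,0.116,-0.07],[-0.386,0.116,-0.07],[-0.386,0.116,-0.07],[-0.386,0.116,-0.07],[-0.386,0.116,-0.07],[-0.386,0.116,-0.07],[-0.386,0.116,-0.07],[-0.386,0.116,-0.07],[-0.386,0.116,-0.07],[-0.386,0.116,-0.07],[-0.386,0.116,-0.07],[-0.386,0.116,-0.07],[-0.386,0.116,-0.07],[-0.386,0.116,-0.07]], angular=[[0,0,0],[0,0,0],[0,0,0],[0,0,0],[0,0,0],[0,0,0],[0,0,0],[0,0,0],[0,0,0],[0,0,0],[0,0,0],[0,0,0],[0,0,0],[0,0,0]])

```text
time_s: 3.17
position: [0.5935, -0.0181, 0.3099]
eef_rot: [-180.0, -0.0, 90.1]
ft_force: [0.2, -0.4, 0.7]
gripper_width: 0.0851
```

```bash
python3 - <<'E'
from h import *
from plant import *
w=camera_params('wrist');im=snapshot('wrist');np.save('pics/w2.npy',im);pickle.dump(w,open('pics/w2.pkl','wb'))
crop(im,160,90,320,240,2.5,'pics/w2.png')
goal(.62,.06,.29,90)
E
```

```text
t 3.22 pos [ 0.5934 -0.0181  0.3099] [-180.    -0.    90.1] F [-0.1  0.1 -0.6] w 0.0853
travel [0.078  0.0268 0.0199] ang [-0.04 -0.02  0.14] rows>= 2.0
```

View pics/w2.png

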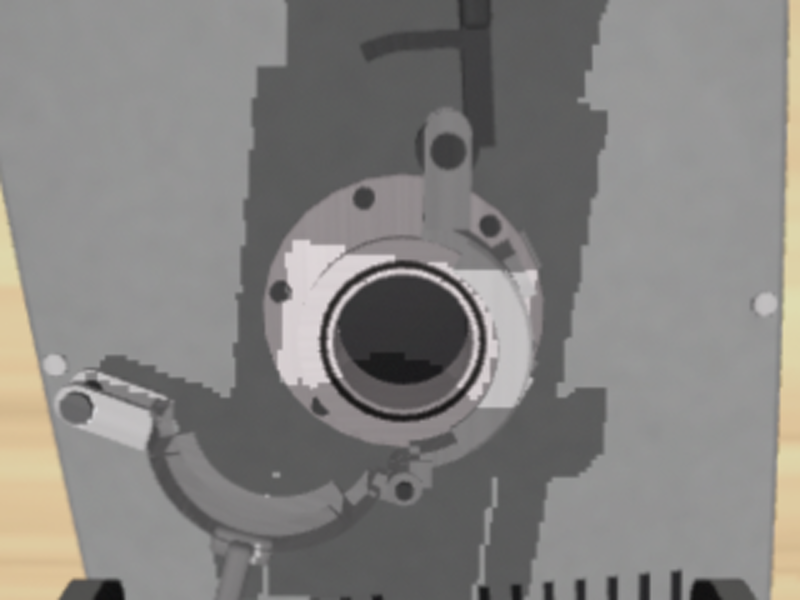

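The wrist view shows the port bore, ring hinge pin (404,489 in the crop), lever pivot (448,150), tab at the lower left and lever at the top. I'll take a second view from nearer the robot.

Call:
send_rows(grip=[-1,-1,-1,-1], travel=[[0.06,-0.045,0.0],[0.06,-0.045,0.0],[0.06,-0.045,0.0],[0.06,-0.045,0.0]], angular=[[0,0,0],[0,0,0],[0,0,0],[0,0,0]])

```text
time_s: 3.55
position: [0.5479, 0.0423, 0.3105]
eef_rot: [180.0, 0.0, 90.2]
ft_force: [0.4, -0.6, 0.0]
gripper_width: 0.0856
```

```bash
python3 - <<'E'
from h import *
from plant import *
w=camera_params('wrist');im=snapshot('wrist');np.save('pics/w3.npy',im);pickle.dump(w,open('pics/w3.pkl','wb'))
crop(im,80,120,320,240,2.5,'pics/w3.png')
cv2.imwrite('pics/w3f.png',im[:,:,::-1])
E
```

```text
(no output)
```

View pics/w3.png

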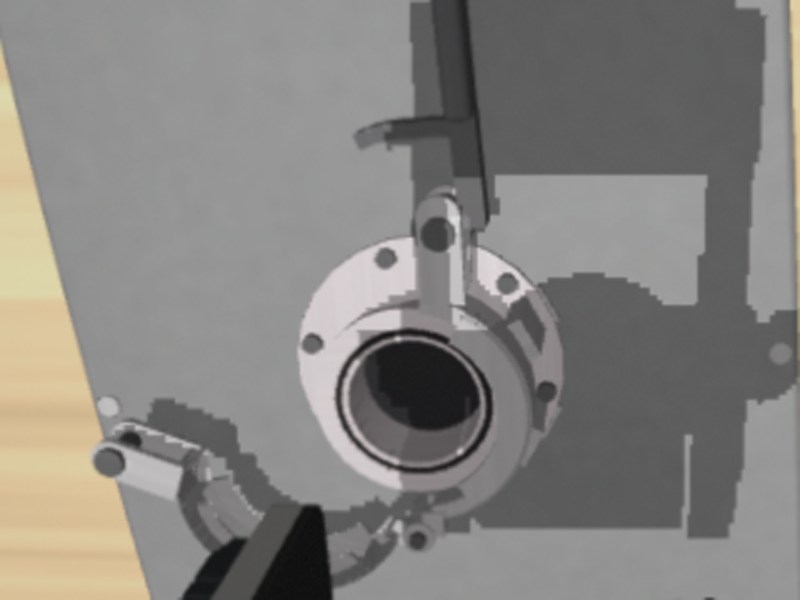

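View pics/w3f.png

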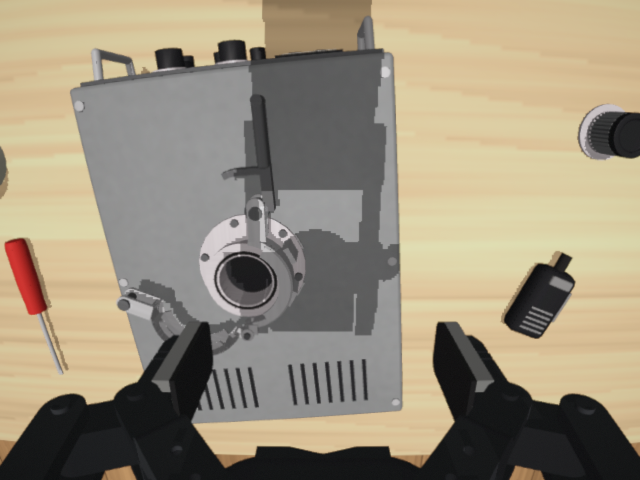

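```bash
cat > m.py <<'E'
from h import *
from plant import *
L=lambda n:pickle.load(open(f'pics/{n}.pkl','rb'))
w1,w2,w3=L('w1'),L('w2'),L('w3');t=camera_params('top');s=camera_params('scene')
a=lambda x,y:(160+x/2.5,90+y/2.5)
b=lambda x,y:(80+x/2.5,120+y/2.5)
E
python3 - <<'E'
from m import *
C=tri([(w2,a(404,341)),(w3,b(416,399))]);H=tri([(w2,a(404,489)),(w3,b(417,541))]);P=tri([(w2,a(448,150)),(w3,b(437,233))]);K=tri([(w2,a(76,406)),(w3,b(109,461))])
for n,x in zip('CHPK',[C,H,P,K]):print(n,x[0].round(4),x[1])
H,P,K,C=H[0],P[0],K[0],C[0]
d=(H-P)[:2];y=np.arctan2(d[1],d[0])-np.arctan2(-13,102);print('yaw',np.degrees(y),np.hypot(*d))
R=lambda y:np.array([[np.cos(y),-np.sin(y)],[np.sin(y),np.cos(y)]])
print('port from H',H[:2]-R(y)@[.044,0],'from P',P[:2]-R(y)@[-.058,.013])
print('K in port',R(y).T@(K[:2]-C[:2]),'rel hinge',R(y).T@(K-H)[:2], np.hypot(*(K-H)[:2]))
# lever
e1=atz(w3,(258,98),.177);e2=atz(w3,(270,178),.177)
print('lever',e1,e2,R(y).T@(e1-P)[:2],R(y).T@(e2-P)[:2])
# filter
print('filter',atz(w1,(325,213),.052), atz(w1,(323.5,201),.005))
w1t=tri([(w1,(325,213)),(t,(170.8,287.5))]);print(w1t)
E
```

```text
C [ 0.5942 -0.019   0.1616] [array([-0.1, -0.1]), array([0.1, 0.1])]
H [ 0.6368 -0.0186  0.1777] [array([0.2, 0.3]), array([-0.2, -0.3])]
P [ 0.5355 -0.0069  0.1752] [array([-0.1, -0.1]), array([0.1, 0.1])]
K [ 0.6109 -0.1177  0.1752] [array([0., 0.]), array([-0., -0.])]
yaw 0.6602462725588291 0.10196288545999532
port from H [ 0.5927624  -0.01914383] from P [ 0.59361889 -0.01924297]
K in port [ 0.01555202 -0.09889695] rel hinge [-0.02701401 -0.09873552] 0.1023643467894339
lever [ 0.45607431 -0.00097051  0.177     ] [0.50950482 0.00526121 0.177     ] [-0.07932489  0.0068562 ] [-0.02582613  0.01247181]
filter [0.47763641 0.36893925 0.052     ] [0.47761311 0.36774212 0.005     ]
(array([0.48344667, 0.36803625, 0.02203843]), [array([-1.2, -1.9]), array([-0.4, -0.7])])
```

```bash
cat >> m.py <<'E'
c0=np.array([.5934,-.0191,.165]);Y=np.radians(.7)
def Rz(a):
    return np.array([[np.cos(a),-np.sin(a),0],[np.sin(a),np.cos(a),0],[0,0,1]])
def pw(X):return c0+np.atleast_2d(X)/1000@Rz(Y).T
def box(c,l,th,h,ang):
    u=np.array([np.cos(ang),np.sin(ang),0]);v=np.array([-u[1],u[0],0])
    return [np.array([c+u*l/2*i+v*th/2*j+[0,0,h/2*k] for i,j in [(1,1),(1,-1),(-1,-1),(-1,1)]]) for k in (1,-1)]
def tabbox(q):
    return [np.array([44,0,0])+b@Rz(q).T for b in box(np.array([-39.4,-52.8,2]),32,8,20,np.radians(275))]
def levbox(q):
    return [np.array([-58,13,0])+b@Rz(-q).T for b in box(np.array([-9.5,-60,3]),46,8,18,np.radians(90))]
def circ(r,z):
    a=np.linspace(0,2*np.pi,60);return np.c_[r*np.cos(a),r*np.sin(a),0*a+z]
def draw(im,p,tq,lq,x0,y0,w,h,f,name,fil=None):
    im=np.ascontiguousarray(cv2.resize(im[y0:y0+h,x0:x0+w,::-1],None,fx=f,fy=f,interpolation=cv2.INTER_CUBIC))
    def pl(X,col):
        u=(proj(p,X)-[x0,y0]+.5)*f-.5
        cv2.polylines(im,[np.round(u).astype(np.int32)],True,col,1)
    if tq is not None:
        for b in tabbox(tq):pl(pw(b),(0,255,0))
    if lq is not None:
        for b in levbox(lq):pl(pw(b),(0,255,255))
    pl(pw(circ(32,0)),(255,0,255));pl(pw(circ(32,-5)),(255,0,255))
    if fil is not None:
        for r,z in [(32,0),(32,5),(24,5),(24,52)]:pl(fil+circ(r,z)/1000,(0,0,255))
    cv2.imwrite(name,im)
E
python3 - <<'E'
from m import *
draw(np.load('pics/w3.npy'),w3,1.216,1.467,80,80,320,240,2.5,'pics/d3.png')
draw(np.load('pics/w2.npy'),w2,1.216,1.467,160,120,320,240,2.5,'pics/d2.png')
draw(np.load('pics/w1.npy'),w1,None,None,260,130,130,130,4,'pics/d1.png',fil=np.array([.4776,.3682,0]))
E
```

```text
(no output)
```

View pics/d3.png

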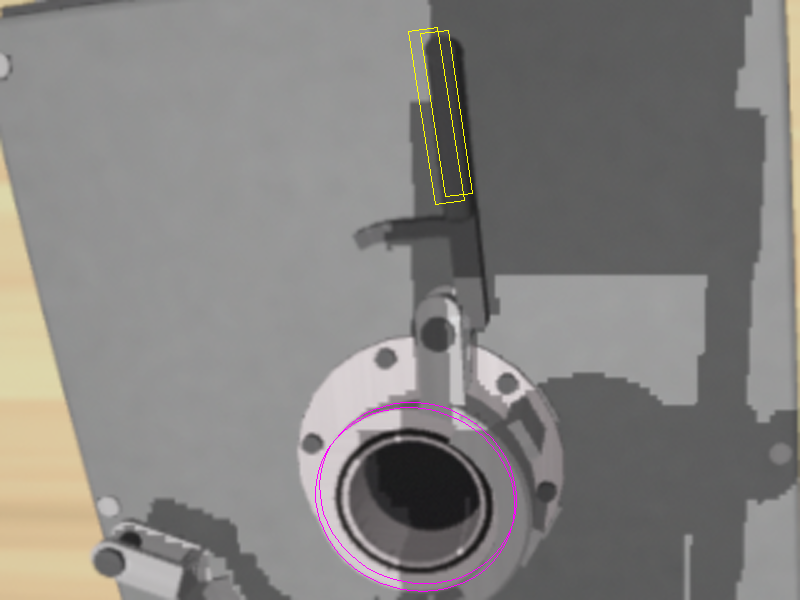

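View pics/d2.png

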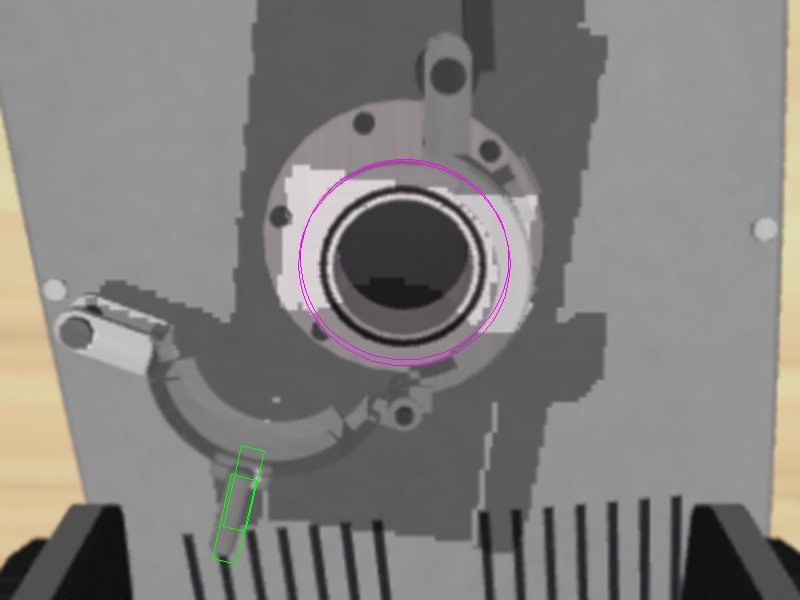

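View pics/d1.png

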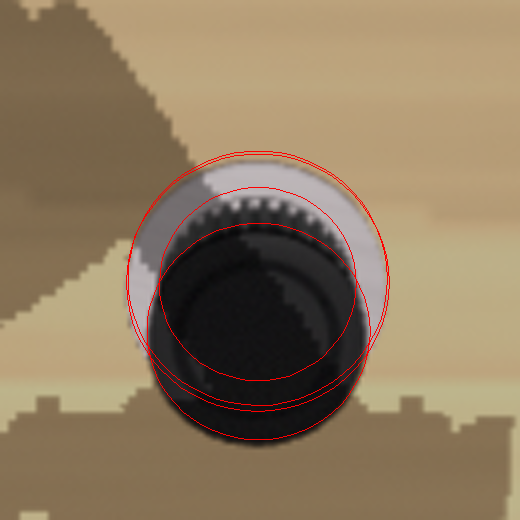

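Filter overlay: shift it 1.5 mm in +x, to (0.479, 0.368). The port fits well. I'll refine the lever and tab angles later from closer up. Now for the filter.

```bash
python3 - <<'E'
from h import *
goal(.479,.3683,.10,90);goal(.479,.3683,.012,90)
E
```

```text
t 3.6 pos [0.5485 0.0414 0.3105] [180.    0.   90.2] F [0.6 0.8 0.2] w 0.085
travel [ 0.3271 -0.0687  0.2103] ang [0.04 0.02 0.16] rows>= 9.5
t 3.6 pos [0.5485 0.0414 0.3105] [180.    0.   90.2] F [0.6 0.8 0.2] w 0.085
travel [ 0.3272 -0.0688  0.2983] ang [0.04 0.02 0.16] rows>= 10.7
```

Call:
send_rows(grip=[-1,-1,-1,-1,-1,-1,-1,-1,-1,-1,-1,-1,-1,-1,-1], travel=[[0.04,-0.01,0.0],[0.08,-0.02,0.0],[0.12,-0.03,0.0],[0.16,-0.04,0.01],[0.2,-0.05,0.03],[0.24,-0.06,0.06],[0.28,-0.065,0.09],[0.31,-0.0685,0.12],[0.327,-0.0685,0.15],[0.327,-0.0685,0.18],[0.327,-0.0685,0.21],[0.327,-0.0685,0.21],[0.327,-0.0685,0.21],[0.327,-0.0685,0.21],[0.327,-0.0685,0.21]], angular=[[0,0,0],[0,0,0],[0,0,0],[0,0,0],[0,0,0],[0,0,0],[0,0,0],[0,0,0],[0,0,0],[0,0,0],[0,0,0],[0,0,0],[0,0,0],[0,0,0],[0,0,0]])

```text
time_s: 4.85
position: [0.4827, 0.3678, 0.1039]
eef_rot: [179.7, -0.2, 89.9]
ft_force: [-0.5, 0.0, 0.1]
gripper_width: 0.0856
```

```bash
python3 - <<'E'
from m import *
w=camera_params('wrist');im=snapshot('wrist');np.save('pics/w4.npy',im);pickle.dump(w,open('pics/w4.pkl','wb'))
draw(im,w,None,None,0,0,640,480,1.2,'pics/d4.png',fil=np.array([.479,.3683,0]))
goal(.479,.3683,.012,90)
E
```

```text
t 4.9 pos [0.4826 0.3678 0.1039] [179.7  -0.2  89.9] F [-0.3 -0.9 -0.2] w 0.0854
travel [ 0.0002 -0.0041  0.0919] ang [ 0.28 -0.17 -0.05] rows>= 2.2
```

View pics/d4.png

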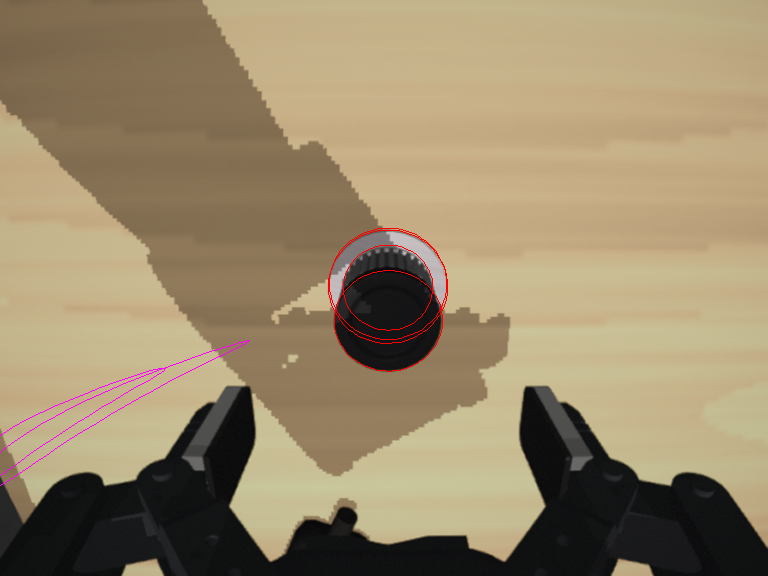

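The overlay fits at (0.479, 0.3683). I'll descend, settle and close.

Call:
send_rows(grip=[-1,-1,-1,-1,-1,-1,-1], travel=[[0.0,-0.004,0.03],[0.0,-0.004,0.055],[0.0,-0.004,0.075],[0.0,-0.004,0.092],[0.0,-0.004,0.092],[0.0,-0.004,0.092],[0.0,-0.004,0.092]], angular=[[0.2,0,0],[0.2,0,0],[0.2,0,0],[0.2,0,0],[0.2,0,0],[0.2,0,0],[0.2,0,0]])

```text
time_s: 5.48
position: [0.4781, 0.3679, 0.0109]
eef_rot: [-180.0, -0.1, 90.0]
ft_force: [0.0, -0.9, -0.2]
gripper_width: 0.0853
```

```bash
python3 - <<'E'
from h import *
goal(.479,.3683,.012,90)
from plant import state;print(state()['joints'])
E
```

```text
t 5.48 pos [0.4781 0.3679 0.0109] [-1.8e+02 -1.0e-01  9.0e+01] F [ 0.  -0.9 -0.2] w 0.0853
travel [ 0.0004  0.0009 -0.0011] ang [-0.   -0.12 -0.02] rows>= 0.0
[ 32.42864412  14.52203418 109.0949933    0.12789833  56.32047851
 -57.61746648]
```

Now I'll close with 50 N.

Call:
send_rows(grip=[-0.6,-0.2,0.2,0.6,1,1,1,1,1,1,1,1], travel=[[0,0.001,0],[0,0.001,0],[0,0.001,0],[0,0.001,0],[0,0.001,0],[0,0.001,0],[0,0.001,0],[0,0.001,0],[0,0.001,0],[0,0.001,0],[0,0.001,0],[0,0.001,0]], angular=[[0,0,0],[0,0,0],[0,0,0],[0,0,0],[0,0,0],[0,0,0],[0,0,0],[0,0,0],[0,0,0],[0,0,0],[0,0,0],[0,0,0]], force=50)

```text
time_s: 6.48
position: [0.4784, 0.3677, 0.0099]
eef_rot: [-179.9, -0.1, 90.0]
ft_force: [-1.4, -0.8, 7.0]
gripper_width: 0.047
```

```bash
python3 - <<'E'
from h import *
from m import pw
p=pw([0,-14,12+40])[0];print(p)
goal(p[0],p[1],p[2],90.7)
goal(.479,.368,.26,90.7)
E
```

```text
[ 0.59357104 -0.03309896  0.217     ]
t 6.48 pos [0.4784 0.3677 0.0099] [-1.799e+02 -1.000e-01  9.000e+01] F [-1.4 -0.8  7. ] w 0.047
travel [-0.4005  0.1149 -0.2078] ang [-0.09 -0.07 -0.7 ] rows>= 11.2
t 6.48 pos [0.4784 0.3677 0.0099] [-1.799e+02 -1.000e-01  9.000e+01] F [-1.4 -0.8  7. ] w 0.047
travel [ 6.000e-04  2.000e-04 -2.501e-01] ang [-0.09 -0.07 -0.7 ] rows>= 6.0
```

Held (47 mm opening). I'll lift and carry it to above the offset position, 14 mm off the axis.

Call:
send_rows(grip=[1,1,1,1,1,1,1,1,1,1,1,1,1,1,1,1,1,1,1,1], travel=[[0,0,-0.02],[0,0,-0.05],[0,0,-0.09],[0,0,-0.13],[0,0,-0.17],[0,0,-0.21],[-0.03,0.01,-0.235],[-0.065,0.02,-0.24],[-0.1,0.03,-0.24],[-0.135,0.04,-0.24],[-0.17,0.05,-0.24],[-0.205,0.06,-0.24],[-0.24,0.07,-0.24],[-0.275,0.08,-0.24],[-0.31,0.09,-0.24],[-0.345,0.1,-0.24],[-0.375,0.11,-0.24],[-0.4,0.115,-0.24],[-0.4,0.115,-0.23],[-0.4,0.115,-0.23]], angular=[[0,0,0],[0,0,0],[0,0,0],[0,0,0],[0,0,0],[0,0,0],[0,0,-0.7],[0,0,-0.7],[0,0,-0.7],[0,0,-0.7],[0,0,-0.7],[0,0,-0.7],[0,0,-0.7],[0,0,-0.7],[0,0,-0.7],[0,0,-0.7],[0,0,-0.7],[0,0,-0.7],[0,0,-0.7],[0,0,-0.7]])

```text
time_s: 8.15
position: [0.5917, -0.034, 0.2345]
eef_rot: [-179.5, -0.1, 90.5]
ft_force: [-0.7, 0.6, -4.3]
gripper_width: 0.0469
```

```bash
python3 - <<'E'
from m import *
w=camera_params('wrist');im=snapshot('wrist');np.save('pics/w5.npy',im);pickle.dump(w,open('pics/w5.pkl','wb'))
p=state()['position'];print(p)
draw(im,w,1.2,1.5,0,0,640,480,1.2,'pics/d5.png',fil=p-[0,0,.010]+[.0006,0,0])
im=snapshot('scene');draw(im,s,1.2,1.53,270,180,160,110,5,'pics/d5s.png',fil=p-[0,0,.010]+[.0006,0,0])
q=pw([0,-14,10+15])[0];goal(*q,90.7)
E
```

```text
[ 0.59167515 -0.03290973  0.23511582]
t 8.25 pos [ 0.5921 -0.0323  0.236 ] [-1.796e+02 -1.000e-01  9.070e+01] F [-0.1  0.3 -2. ] w 0.0469
travel [-0.0009  0.0018  0.046 ] ang [-0.4  -0.06  0.  ] rows>= 1.1
```

View pics/d5.png

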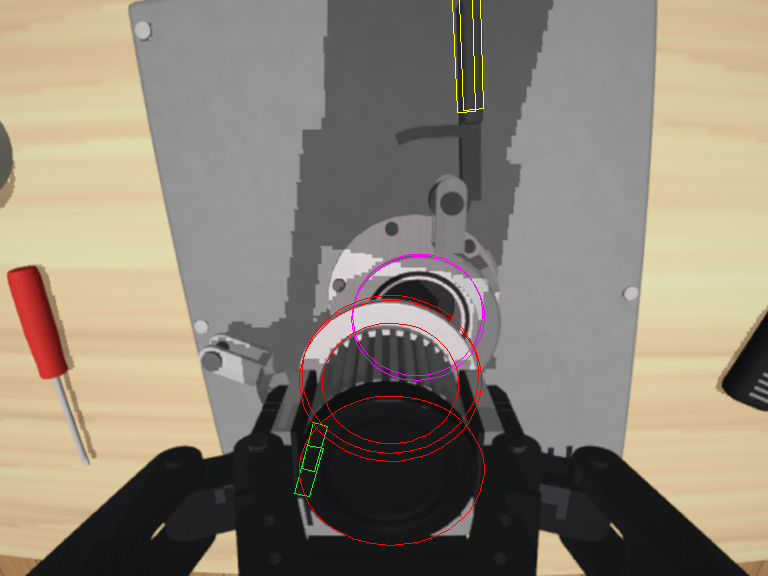

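View pics/d5s.png

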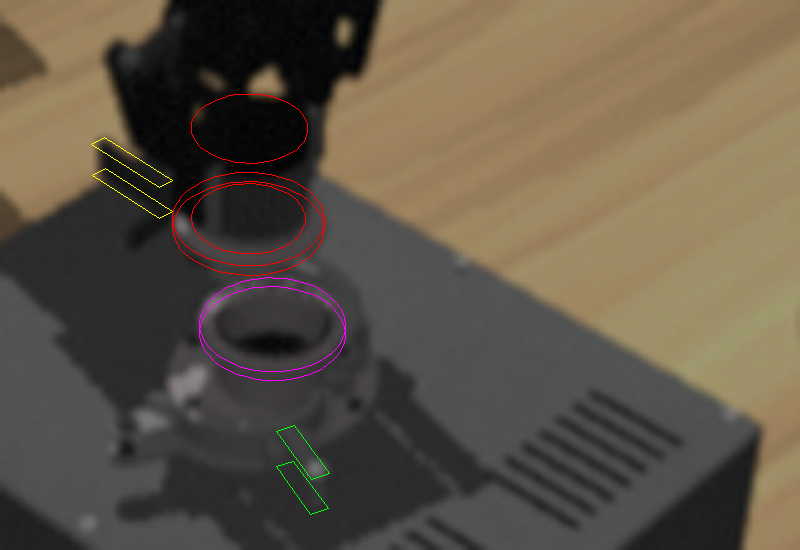

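The flange appears about 5 px lower than predicted while the arm was still settling. I'll lower to 10 mm above the face and look again.

Call:
send_rows(grip=[1,1,1,1,1,1,1,1], travel=[[-0.001,0.002,0.015],[-0.001,0.002,0.03],[-0.001,0.002,0.045],[-0.001,0.002,0.048],[-0.001,0.002,0.048],[-0.001,0.002,0.048],[-0.001,0.002,0.048],[-0.001,0.002,0.048]], angular=[[-0.4,0,0],[-0.4,0,0],[-0.4,0,0],[-0.4,0,0],[-0.4,0,0],[-0.4,0,0],[-0.4,0,0],[-0.4,0,0]])

```text
time_s: 8.92
position: [0.5958, -0.0337, 0.1915]
eef_rot: [179.7, 0.0, 90.7]
ft_force: [-0.1, 0.1, -3.0]
gripper_width: 0.0471
```

```bash
python3 - <<'E'
from m import *
w=camera_params('wrist');im=snapshot('wrist');np.save('pics/w6.npy',im);pickle.dump(w,open('pics/w6.pkl','wb'))
p=state()['position'];print(p)
draw(im,w,1.2,1.5,150,180,320,240,2.5,'pics/d6.png',fil=p-[0,0,.010]+[.0006,0,0])
im=snapshot('scene');draw(im,s,1.2,1.53,270,180,160,110,5,'pics/d6s.png',fil=p-[0,0,.010]+[.0006,0,0])
q=pw([0,-14,10])[0];goal(*q,90.7)
E
```

```text
[ 0.59569757 -0.03383615  0.19131345]
t 9.02 pos [ 0.5956 -0.0339  0.1911] [179.7   0.   90.7] F [ 0.7 -0.4 -3.2] w 0.0469
travel [ 0.0009 -0.0021  0.0161] ang [0.3  0.01 0.  ] rows>= 0.4
```

View pics/d6.png

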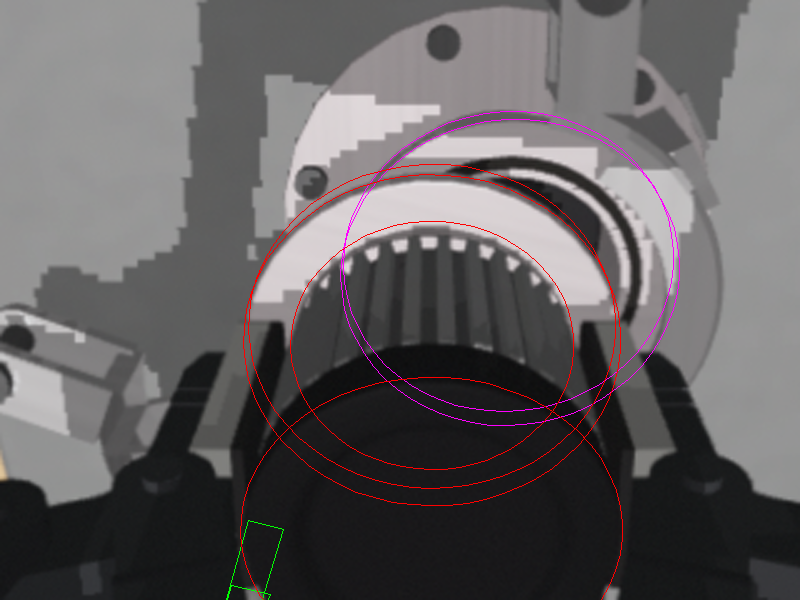

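View pics/d6s.png

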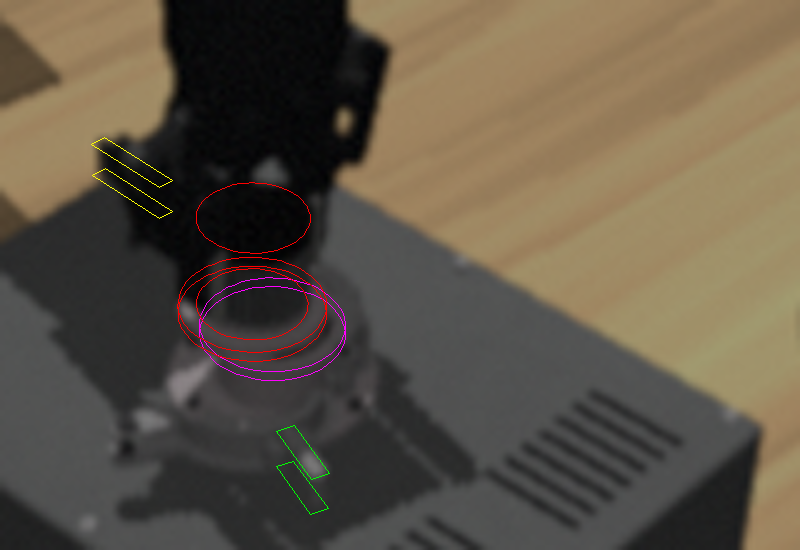

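Call:
send_rows(grip=[1,1,1,1,1,1,1,1], travel=[[0,-0.002,0],[0,-0.004,0.003],[0,-0.004,0.006],[0,-0.004,0.009],[0,-0.004,0.012],[0,-0.004,0.012],[0,-0.004,0.012],[0,-0.004,0.012]], angular=[[0.2,0,0],[0.3,0,0],[0.3,0,0],[0.3,0,0],[0.3,0,0],[0.3,0,0],[0.3,0,0],[0.3,0,0]])

```text
time_s: 9.68
position: [0.5911, -0.034, 0.1778]
eef_rot: [-179.9, -0.0, 90.7]
ft_force: [-0.6, -0.1, -1.8]
gripper_width: 0.0473
```

```bash
python3 - <<'E'
from m import *
w=camera_params('wrist');im=snapshot('wrist');np.save('pics/w7.npy',im);pickle.dump(w,open('pics/w7.pkl','wb'))
p=state()['position'];print(p)
draw(im,w,1.2,1.5,150,180,320,240,2.5,'pics/d7.png',fil=p-[0,0,.010]+[.0018,0,0])
q=pw([0,-14,10])[0];goal(*q,90.7)
E
```

```text
[ 0.5911983  -0.03399266  0.17802905]
t 9.73 pos [ 0.5912 -0.034   0.178 ] [-179.9    0.    90.7] F [-0.2 -0.8 -2.2] w 0.0468
travel [0.0009 0.0024 0.003 ] ang [-0.09  0.   -0.01] rows>= 0.1
```

View pics/d7.png

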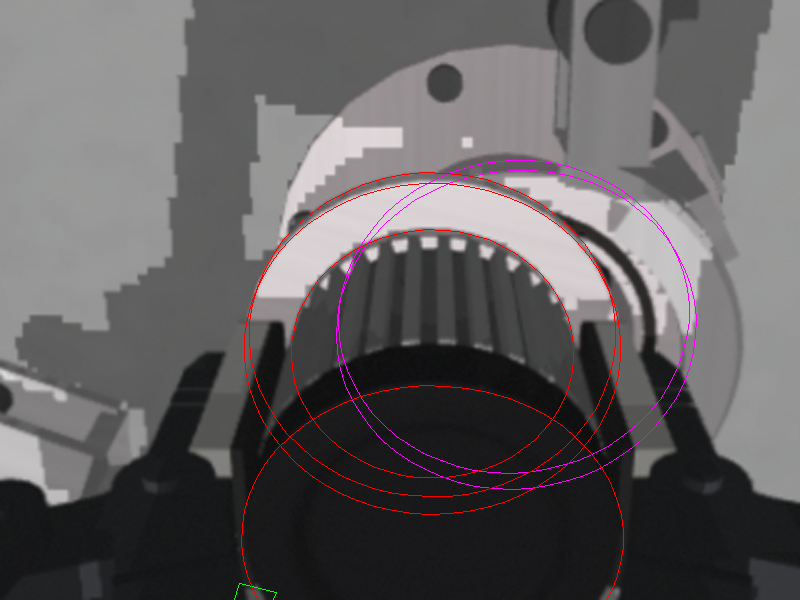

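Call:
send_rows(grip=[1,1,1,1,1], travel=[[0,0,0.001],[0,0,0.002],[0,0,0.003],[0,0,0.003],[0,0,0.003]], angular=[[0,0,0],[0,0,0],[0,0,0],[0,0,0],[0,0,0]])

```text
time_s: 10.15
position: [0.5911, -0.034, 0.1749]
eef_rot: [-179.9, 0.0, 90.7]
ft_force: [-0.1, -0.6, -2.6]
gripper_width: 0.0469
```

Call:
send_rows(grip=[1,1,1,1], travel=[[0,0,0.0005],[0,0,0.001],[0,0,0.001],[0,0,0.001]], angular=[[0,0,0],[0,0,0],[0,0,0],[0,0,0]])

```text
time_s: 10.48
position: [0.5913, -0.034, 0.1749]
eef_rot: [-179.9, 0.0, 90.7]
ft_force: [-3.5, 0.2, 5.1]
gripper_width: 0.0471
```

Contact: the force went from -2.6 to +5.1 N. I'll slide along +y now.

Call:
send_rows(grip=[1,1,1,1,1,1,1,1], travel=[[0.002,0,-0.0005],[0.004,0,-0.0005],[0.006,0,-0.0005],[0.008,0,-0.0005],[0.01,0,-0.0005],[0.011,0,-0.0005],[0.012,0,-0.0005],[0.012,0,-0.0005]], angular=[[0,0,0],[0,0,0],[0,0,0],[0,0,0],[0,0,0],[0,0,0],[0,0,0],[0,0,0]])

```text
time_s: 11.15
position: [0.5913, -0.0219, 0.1749]
eef_rot: [-180.0, 0.0, 90.7]
ft_force: [0.7, -2.6, 4.4]
gripper_width: 0.0474
```

```bash
python3 - <<'E'
from m import *
w=camera_params('wrist');im=snapshot('wrist');np.save('pics/w8.npy',im);pickle.dump(w,open('pics/w8.pkl','wb'))
p=state()['position'];print(p)
draw(im,w,1.2,1.5,150,180,320,240,2.5,'pics/d8.png',fil=p-[0,0,.0095]+[.0018,0,0])
q=pw([0,0,10])[0];goal(*q,90.7)
E
```

```text
[ 0.59130208 -0.02190601  0.17487963]
t 11.2 pos [ 0.5913 -0.0219  0.1749] [-180.     0.    90.7] F [ 0.7 -2.8  4.3] w 0.0473
travel [ 0.0028  0.0021 -0.0001] ang [-0.04  0.    0.  ] rows>= 0.1
```

View pics/d8.png

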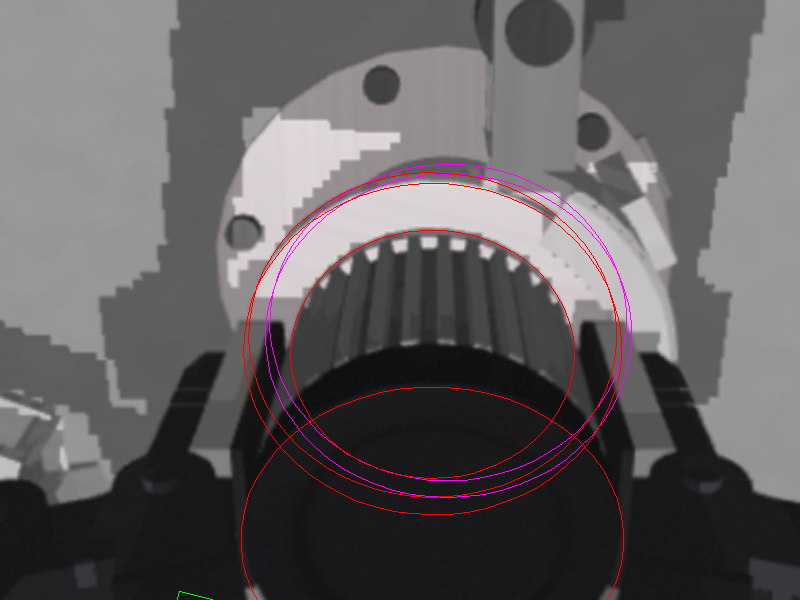

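The flange is now under the lip. Final slide is 2.8 mm more in y and about 0.7 mm in -x.

Call:
send_rows(grip=[1,1,1,1,1], travel=[[0.001,-0.0005,0],[0.002,-0.0007,0],[0.0028,-0.0007,0],[0.0028,-0.0007,0],[0.0028,-0.0007,0]], angular=[[0,0,0],[0,0,0],[0,0,0],[0,0,0],[0,0,0]])

```text
time_s: 11.62
position: [0.5905, -0.0194, 0.1749]
eef_rot: [-180.0, 0.0, 90.7]
ft_force: [2.0, -4.4, 5.3]
gripper_width: 0.047
```

```bash
python3 - <<'E'
from m import *
w=camera_params('wrist');im=snapshot('wrist');np.save('pics/w9.npy',im);pickle.dump(w,open('pics/w9.pkl','wb'))
p=state()['position'];print(p)
draw(im,w,None,None,190,210,260,110,3,'pics/d9.png',fil=p-[0,0,.0095]+[.0018,0,0])
q=pw([0,0,10])[0];goal(*q,90.7)
E
```

```text
[ 0.59049523 -0.01941106  0.17491061]
t 11.67 pos [ 0.5905 -0.0194  0.1749] [-180.     0.    90.7] F [ 1.4 -4.4  4.4] w 0.0472
travel [ 0.0003  0.0029 -0.0001] ang [-0.04  0.03 -0.  ] rows>= 0.1
```

View pics/d9.png

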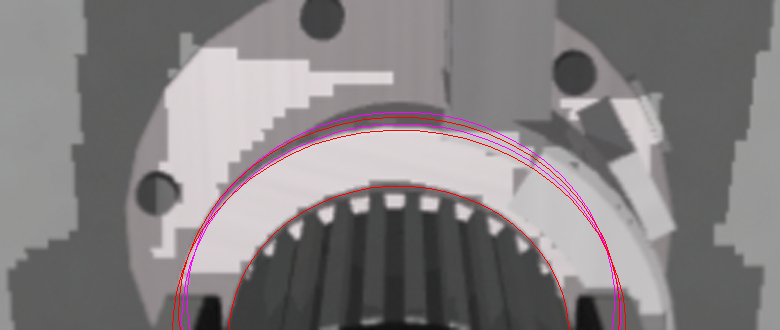

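```bash
python3 - <<'E'
from h import *
im=np.load('pics/w9.npy');crop(im,270,235,100,55,8,'pics/z9.png')
E
```

```text
(no output)
```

View pics/z9.png

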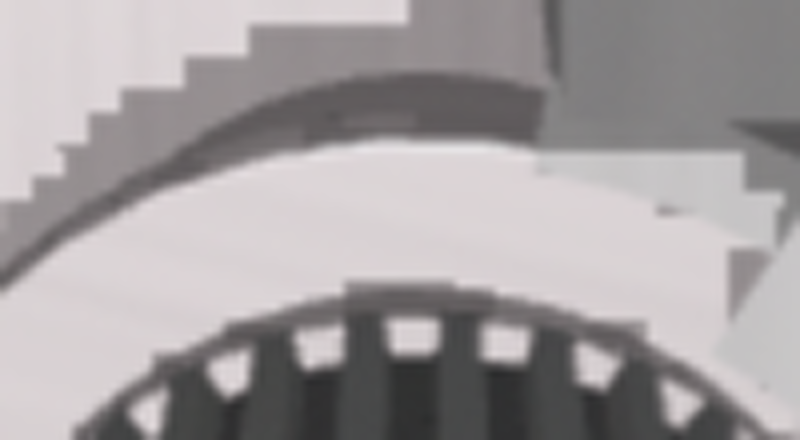

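The port flange peeks out by about 1 mm on the -x side, so I'll nudge -1 mm in x.

Call:
send_rows(grip=[1,1,1,1], travel=[[0.0003,-0.0007,0],[0.0005,-0.0012,0],[0.0005,-0.0012,0],[0.0005,-0.0012,0]], angular=[[0,0,0],[0,0,0],[0,0,0],[0,0,0]])

```text
time_s: 12.0
position: [0.5904, -0.0193, 0.175]
eef_rot: [179.9, 0.1, 90.7]
ft_force: [5.4, -5.3, 2.6]
gripper_width: 0.0473
```

```bash
python3 - <<'E'
from m import *
im=snapshot('wrist');crop(im,270,235,100,55,8,'pics/z10.png');goal(.5934,-.0191,.3,90.7)
E
```

```text
t 12.05 pos [ 0.5904 -0.0193  0.175 ] [1.799e+02 1.000e-01 9.070e+01] F [ 4.9 -5.1  3.3] w 0.0471
travel [-0.      0.0033 -0.125 ] ang [0.13 0.09 0.01] rows>= 3.0
```

View pics/z10.png

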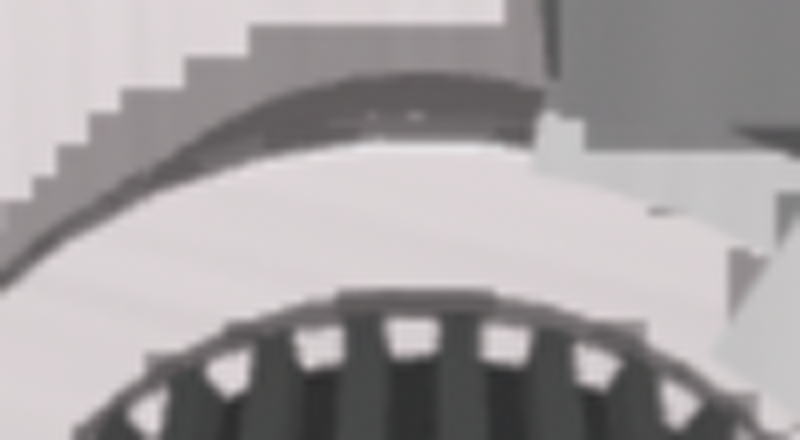

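Call:
send_rows(grip=[1,1,0.5,0,-0.5,-1,-1,-1,-1,-1,-1,-1,-1,-1,-1], travel=[[-0.0005,0.001,0],[-0.0005,0.001,0],[-0.0005,0.001,0],[-0.0005,0.001,0],[-0.0005,0.001,0],[-0.0005,0.001,0],[-0.0005,0.001,0],[-0.0005,0.001,-0.005],[0,0.003,-0.03],[0,0.003,-0.06],[0,0.003,-0.095],[0,0.003,-0.13],[0,0.003,-0.135],[0,0.003,-0.135],[0,0.003,-0.135]], angular=[[0,0,0],[0,0,0],[0,0,0],[0,0,0],[0,0,0],[0,0,0],[0,0,0],[0,0,0],[0,0,0],[0,0,0],[0,0,0],[0,0,0],[0,0,0],[0,0,0],[0,0,0]])

```text
time_s: 13.3
position: [0.592, -0.0184, 0.3092]
eef_rot: [-179.9, -0.0, 90.7]
ft_force: [0.5, -0.5, -0.7]
gripper_width: 0.0851
```

```bash
python3 - <<'E'
from m import *
w=camera_params('wrist');im=snapshot('wrist');np.save('pics/w11.npy',im);pickle.dump(w,open('pics/w11.pkl','wb'))
draw(im,w,1.19,1.53,160,110,320,240,2.5,'pics/d11.png',fil=c0)
print(look_for('wrist','filter_mid')[:1])
goal(.57,-.06,.31,90)
E
```

```text
[{'bbox': [281.2, 187.3, 78.2, 95.7], 'p': 0.77}]
t 13.4 pos [ 0.5913 -0.0184  0.3069] [-179.7   -0.    90.7] F [-0.2  0.4 -0.8] w 0.0856
travel [-0.0413 -0.0218 -0.003 ] ang [-0.33 -0.04  0.7 ] rows>= 1.1
```

View pics/d11.png

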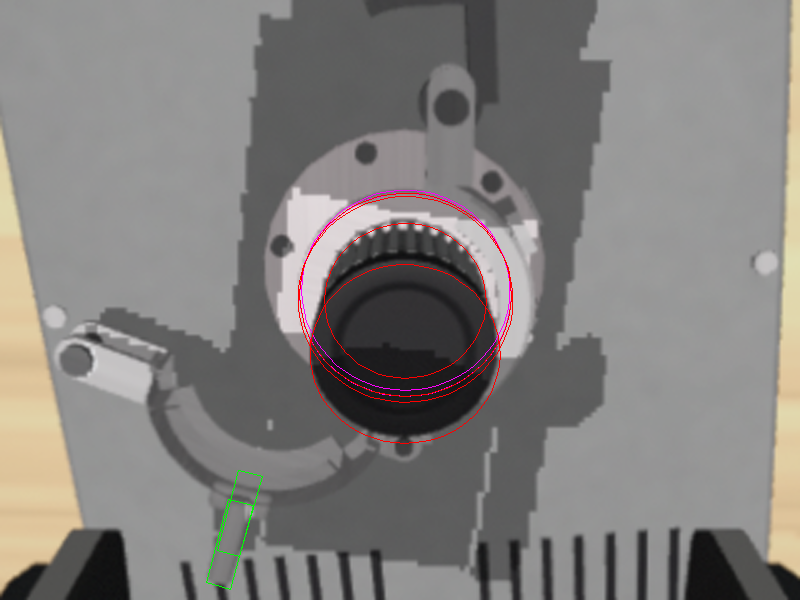

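The filter sits on the port, centred to within about 1 mm. I'll move over the tab, aligned with its yaw.

```bash
python3 - <<'E'
from m import *
q=1.19
tc=pw(np.mean(tabbox(q),axis=(0,1)))[0];print(tc)
goal(tc[0],tc[1],.27,np.degrees(q)+5.7)
E
```

```text
[ 0.67245525 -0.07433968  0.167     ]
t 13.4 pos [ 0.5913 -0.0184  0.3069] [-179.7   -0.    90.7] F [-0.2  0.4 -0.8] w 0.0856
travel [-0.0569  0.0807  0.0364] ang [-3.300e-01  1.000e-02  1.682e+01] rows>= 2.5
```

Call:
send_rows(grip=[-1,-1,-1,-1,-1,-1,-1], travel=[[-0.02,0.025,0],[-0.04,0.05,0.01],[-0.057,0.08,0.03],[-0.057,0.0807,0.035],[-0.057,0.0807,0.035],[-0.057,0.0807,0.035],[-0.057,0.0807,0.035]], angular=[[0,0,6],[0,0,12],[0,0,16.8],[0,0,16.8],[0,0,16.8],[0,0,16.8],[0,0,16.8]])

```text
time_s: 13.98
position: [0.673, -0.0741, 0.2746]
eef_rot: [-179.9, 0.0, 73.9]
ft_force: [-0.3, 0.5, 0.1]
gripper_width: 0.0857
```

```bash
python3 - <<'E'
from m import *
w=camera_params('wrist');im=snapshot('wrist');np.save('pics/w12.npy',im);pickle.dump(w,open('pics/w12.pkl','wb'))
draw(im,w,1.19,1.53,160,100,320,240,2.5,'pics/d12.png',fil=c0)
E
```

```text
(no output)
```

View pics/d12.png

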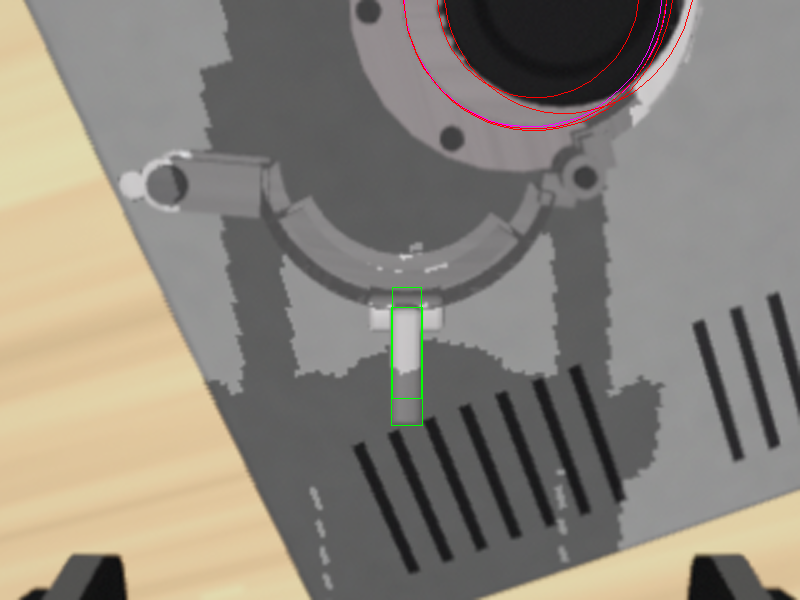

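The overlay at ring angle 1.19 rad matches the tab exactly. I'll descend half-open, 2 mm outward from tab centre.

```bash
python3 - <<'E'
from m import *
q=1.19
def tp(q,out=2.):
    return pw(np.array([44,0,0])+Rz(q)@(np.array([-39.4,-52.8,0])+out*np.array([np.cos(np.radians(275)),np.sin(np.radians(275)),0])))[0]
p=tp(q);print(p)
d,wv=goal(p[0],p[1],.153,np.degrees(q)+5.7)
# arc table relative to grasp pose
Rg=Ro.from_euler('xyz',[180,0,np.degrees(q)+5.7],degrees=True)
for qq in [1.13,1.03,.93,.83,.73,.63,.53,.43,.33,.25,.18,.13,.09,.06,.03,.0,-.02]:
    print(qq,Rg.inv().apply(tp(qq)-p).round(4),round(np.degrees(q-qq),1))
E
```

```text
[ 0.67437663 -0.07489492  0.165     ]
t 14.03 pos [ 0.6732 -0.0741  0.2756] [-180.     0.    73.9] F [0.2 0.2 0.4] w 0.0854
travel [-0.0004  0.0014  0.1226] ang [-0.01  0.01  0.07] rows>= 2.9
1.13 [-0.003  -0.0027 -0.    ] 3.4
1.03 [-0.0076 -0.0076 -0.    ] 9.2
0.93 [-0.0117 -0.013  -0.    ] 14.9
0.83 [-0.0152 -0.0187 -0.    ] 20.6
0.73 [-0.0182 -0.0248 -0.    ] 26.4
0.63 [-0.0205 -0.0311 -0.    ] 32.1
0.53 [-0.0222 -0.0376 -0.    ] 37.8
0.43 [-0.0232 -0.0443 -0.    ] 43.5
0.33 [-0.0235 -0.051  -0.    ] 49.3
0.25 [-0.0233 -0.0564 -0.    ] 53.9
0.18 [-0.0228 -0.0611 -0.    ] 57.9
0.13 [-0.0222 -0.0644 -0.    ] 60.7
0.09 [-0.0216 -0.067  -0.    ] 63.0
0.06 [-0.0211 -0.069  -0.    ] 64.7
0.03 [-0.0206 -0.0709 -0.    ] 66.5
0.0 [-0.0199 -0.0729 -0.    ] 68.2
-0.02 [-0.0195 -0.0741 -0.    ] 69.3
```

Call:
send_rows(grip=[0,0,0,0,0,0,0,0,0], travel=[[0,0.0015,0.02],[0,0.0015,0.05],[0,0.0015,0.075],[0,0.0015,0.095],[0,0.0015,0.11],[0,0.0015,0.122],[0,0.0015,0.122],[0,0.0015,0.122],[0,0.0015,0.122]], angular=[[0,0,0],[0,0,0],[0,0,0],[0,0,0],[0,0,0],[0,0,0],[0,0,0],[0,0,0],[0,0,0]])

```text
time_s: 14.78
position: [0.6758, -0.0752, 0.1544]
eef_rot: [179.9, 0.0, 73.9]
ft_force: [0.8, -0.1, 0.2]
gripper_width: 0.0426
```

```bash
python3 - <<'E'
from m import *
w=camera_params('wrist');im=snapshot('wrist')
draw(im,w,1.19,None,0,0,640,480,1.2,'pics/d13.png',fil=c0)
goal(.6744,-.0749,.153,73.9)
E
```

```text
t 14.83 pos [ 0.6759 -0.0752  0.1546] [179.9   0.   73.9] F [-0.   1.   0.5] w 0.0426
travel [-0.0001 -0.0016  0.0016] ang [0.11 0.01 0.  ] rows>= 0.1
```

View pics/d13.png

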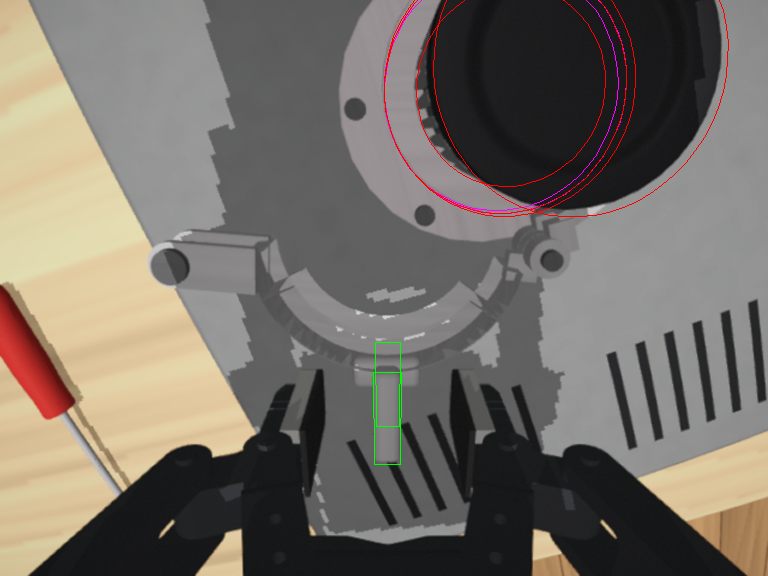

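The pads straddle the tab. Closing.

Call:
send_rows(grip=[0.4,0.8,1,1,1,1,1,1], travel=[[0,-0.0015,0.001],[0,-0.0015,0.001],[0,-0.0015,0.001],[0,-0.0015,0.001],[0,-0.0015,0.001],[0,-0.0015,0.001],[0,-0.0015,0.001],[0,-0.0015,0.001]], angular=[[0,0,0],[0,0,0],[0,0,0],[0,0,0],[0,0,0],[0,0,0],[0,0,0],[0,0,0]], force=45)

```text
time_s: 15.5
position: [0.6736, -0.0748, 0.152]
eef_rot: [-179.9, 0.0, 73.9]
ft_force: [-1.8, 0.3, 5.3]
gripper_width: 0.0071
```

```bash
python3 - <<'E'
from m import *
goal(.6744,-.0749,.153,73.9);print(state()['joints'].round(1))
E
```

```text
t 15.5 pos [ 0.6736 -0.0748  0.152 ] [-179.9    0.    73.9] F [-1.8  0.3  5.3] w 0.0071
travel [ 0.0001  0.0008 -0.001 ] ang [-0.05  0.03 -0.01] rows>= 0.0
[-10.9  13.8  94.7  -0.   71.5 -84.7]
```

Gripped (7 mm). I'll swing the ring to about 0.2 rad along the arc.

Call:
send_rows(grip=[1,1,1,1,1,1,1,1,1,1,1,1,1,1], travel=[[-0.003,-0.0027,0],[-0.0076,-0.0076,0],[-0.0117,-0.013,0],[-0.0152,-0.0187,0],[-0.0182,-0.0248,0],[-0.0205,-0.0311,0],[-0.0222,-0.0376,0],[-0.0232,-0.0443,0],[-0.0235,-0.051,0],[-0.0233,-0.0564,0],[-0.0228,-0.0611,0],[-0.0228,-0.0611,0],[-0.0228,-0.0611,0],[-0.0228,-0.0611,0]], angular=[[0,0,3.4],[0,0,9.2],[0,0,14.9],[0,0,20.6],[0,0,26.4],[0,0,32.1],[0,0,37.8],[0,0,43.5],[0,0,49.3],[0,0,53.9],[0,0,57.9],[0,0,57.9],[0,0,57.9],[0,0,57.9]])

```text
time_s: 16.67
position: [0.6095, -0.0786, 0.1521]
eef_rot: [-179.9, -0.1, 16.1]
ft_force: [3.1, 3.7, 3.3]
gripper_width: 0.0069
```

```bash
python3 - <<'E'
from m import *
w=camera_params('wrist');im=snapshot('wrist')
draw(im,w,.18,None,0,0,640,480,1.2,'pics/d14.png',fil=c0-[.001,0,0])
def tp(q,out=2.):
    return pw(np.array([44,0,0])+Rz(q)@(np.array([-39.4,-52.8,0])+out*np.array([np.cos(np.radians(275)),np.sin(np.radians(275)),0])))[0]
for q in (.18,.06,0,-.02):goal(*tp(q)[:2],.152,np.degrees(q)+5.7)
E
```

```text
t 16.72 pos [ 0.6095 -0.0786  0.152 ] [-1.799e+02 -1.000e-01  1.610e+01] F [2.7 5.4 2.7] w 0.0067
travel [-0.0005  0.0011  0.    ] ang [-0.09 -0.1   0.07] rows>= 0.0
t 16.72 pos [ 0.6095 -0.0786  0.152 ] [-1.799e+02 -1.000e-01  1.610e+01] F [2.7 5.4 2.7] w 0.0067
travel [-0.0063 -0.0045  0.    ] ang [-0.09 -0.1   6.95] rows>= 1.0
t 16.72 pos [ 0.6095 -0.0786  0.152 ] [-1.799e+02 -1.000e-01  1.610e+01] F [2.7 5.4 2.7] w 0.0067
travel [-0.009  -0.0076  0.    ] ang [-0.09 -0.09 10.38] rows>= 1.5
t 16.72 pos [ 0.6095 -0.0786  0.152 ] [-1.799e+02 -1.000e-01  1.610e+01] F [2.7 5.4 2.7] w 0.0067
travel [-0.0098 -0.0086  0.    ] ang [-0.1  -0.09 11.53] rows>= 1.6
```

View pics/d14.png

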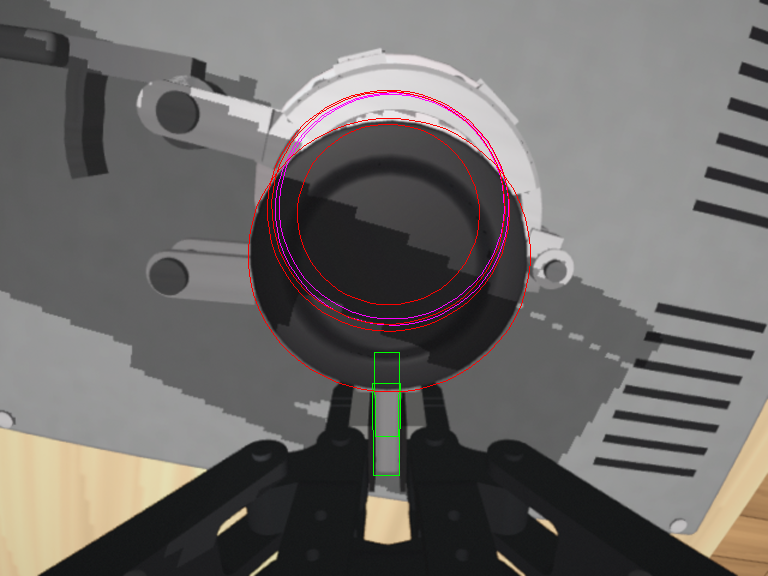

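The ring is at about 0.18 rad as planned and the filter is in place. I'll close it the rest of the way.

Call:
send_rows(grip=[1,1,1,1,1,1,1], travel=[[-0.003,-0.0015,0],[-0.0063,-0.0045,0],[-0.0075,-0.006,0],[-0.009,-0.0076,0],[-0.009,-0.0076,0],[-0.009,-0.0076,0],[-0.009,-0.0076,0]], angular=[[0,0,3.5],[0,0,6.9],[0,0,8.6],[0,0,10.3],[0,0,10.3],[0,0,10.3],[0,0,10.3]])

```text
time_s: 17.3
position: [0.5994, -0.0726, 0.1521]
eef_rot: [-179.8, -0.2, 5.8]
ft_force: [5.0, 7.8, 4.0]
gripper_width: 0.0071
```

```bash
python3 - <<'E'
from m import *
w=camera_params('wrist');im=snapshot('wrist')
draw(im,w,.0,None,0,0,640,480,1.2,'pics/d15.png',fil=c0-[.001,0,0])
def tp(q,out=2.):
    return pw(np.array([44,0,0])+Rz(q)@(np.array([-39.4,-52.8,0])+out*np.array([np.cos(np.radians(275)),np.sin(np.radians(275)),0])))[0]
for q in (.05,0,-.03):goal(*tp(q)[:2],.152,np.degrees(q)+5.7)
E
```

```text
t 17.35 pos [ 0.5994 -0.0726  0.1521] [-179.8   -0.2    5.8] F [5.  7.9 2.7] w 0.0074
travel [0.0019 0.0032 0.0001] ang [-0.21 -0.19 -2.76] rows>= 0.4
t 17.35 pos [ 0.5994 -0.0726  0.1521] [-179.8   -0.2    5.8] F [5.  7.9 2.7] w 0.0074
travel [-0.0007  0.0011  0.0001] ang [-0.21 -0.19  0.1 ] rows>= 0.0
t 17.35 pos [ 0.5994 -0.0726  0.1521] [-179.8   -0.2    5.8] F [5.  7.9 2.7] w 0.0074
travel [-0.0022 -0.0002  0.0001] ang [-0.21 -0.18  1.82] rows>= 0.3
```

View pics/d15.png

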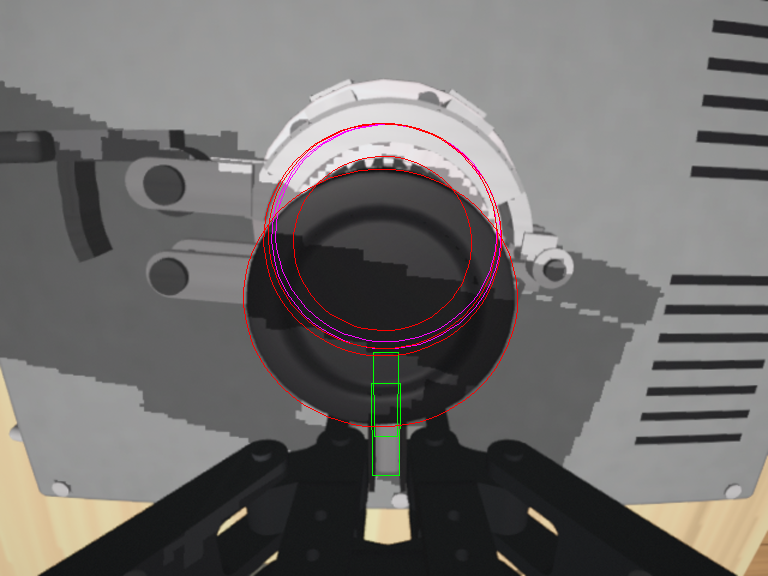

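The ring looks shut; the pivot-to-pin gap is about 21 mm. I'll press a little more to see if it is on the stop.

Call:
send_rows(grip=[1,1,1,1], travel=[[-0.001,-0.001,0],[-0.0015,-0.0018,0],[-0.0015,-0.0018,0],[-0.0015,-0.0018,0]], angular=[[0,0,1],[0,0,1.7],[0,0,1.7],[0,0,1.7]])

```text
time_s: 17.68
position: [0.5993, -0.0725, 0.1521]
eef_rot: [180.0, -0.4, 4.2]
ft_force: [12.0, 3.4, -2.0]
gripper_width: 0.0077
```

The position didn't change and the force rose, so it is on the stop. I'll relax, release and rise.

Call:
send_rows(grip=[1,0.8,0.5,0.2,0,0,0,0,0,0,0,0,0], travel=[[0.001,0.001,0],[0.001,0.001,0],[0.001,0.001,0],[0.001,0.001,0],[0.001,0.001,0],[0.001,0.001,0],[0.001,0.001,0],[0.001,0.005,-0.02],[0.001,0.005,-0.05],[0.001,0.005,-0.08],[0.001,0.005,-0.11],[0.001,0.005,-0.13],[0.001,0.005,-0.13]], angular=[[0,0,-1.5],[0,0,-1.5],[0,0,-1.5],[0,0,-1.5],[0,0,-1.5],[0,0,-1.5],[0,0,-1.5],[0,0,-1.5],[0,0,-1.5],[0,0,-1.5],[0,0,-1.5],[0,0,-1.5],[0,0,-1.5]])

```text
time_s: 18.77
position: [0.5997, -0.0788, 0.2881]
eef_rot: [179.8, -0.5, 5.5]
ft_force: [-0.0, -0.1, 0.8]
gripper_width: 0.0427
```

```bash
python3 - <<'E'
from m import *
w=camera_params('wrist');im=snapshot('wrist');np.save('pics/w16.npy',im);pickle.dump(w,open('pics/w16.pkl','wb'))
draw(im,w,0,1.53,0,0,640,480,1.2,'pics/d16.png',fil=c0-[.001,0,0])
# lever target
q=1.53
lc=pw(np.mean(levbox(q),axis=(0,1)))[0]
for y in (0,180):
  print(lc);goal(lc[0],lc[1],.27,.7-np.degrees(q)+y)
print(state()['joints'])
E
```

```text
[ 0.47482641 -0.00050223  0.168     ]
t 18.82 pos [ 0.5987 -0.0785  0.2849] [179.9  -0.2   5.5] F [ 1.2  0.4 -0.9] w 0.0426
travel [-0.1159 -0.0896  0.0142] ang [-0.11 -0.27 92.46] rows>= 12.9
[ 0.47482641 -0.00050223  0.168     ]
t 18.82 pos [ 0.5987 -0.0785  0.2849] [179.9  -0.2   5.5] F [ 1.2  0.4 -0.9] w 0.0426
travel [-0.1159 -0.0896  0.0142] ang [  0.26  -0.11 -87.54] rows>= 12.2
[-1.25526100e+01 -4.30465700e-01  9.72791219e+01 -2.82164982e-02
  8.28960297e+01 -1.80444131e+01]
```

View pics/d16.png

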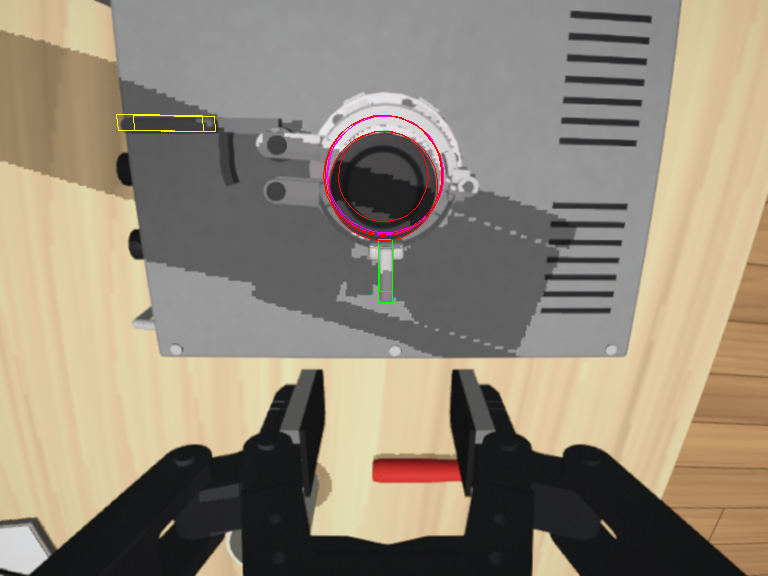

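The ring stays shut at the tab and the lever overlay at 1.53 rad fits. I'll go over the lever with yaw -87°.

Call:
send_rows(grip=[0,0,0,0,0,0,0,0,0,0,0,0,0,0,0,0,0], travel=[[-0.01,-0.007,0],[-0.02,-0.014,0],[-0.03,-0.021,0],[-0.04,-0.028,0],[-0.05,-0.035,0],[-0.06,-0.042,0],[-0.07,-0.05,0],[-0.08,-0.058,0],[-0.09,-0.066,0],[-0.1,-0.074,0],[-0.108,-0.082,0.005],[-0.114,-0.088,0.01],[-0.116,-0.0896,0.014],[-0.116,-0.0896,0.014],[-0.116,-0.0896,0.014],[-0.116,-0.0896,0.014],[-0.116,-0.0896,0.014]], angular=[[0,0,7],[0,0,14],[0,0,21],[0,0,28],[0,0,35],[0,0,42],[0,0,49],[0,0,56],[0,0,63],[0,0,70],[0,0,77],[0,0,84],[0,0,91],[0,0,92.5],[0,0,92.5],[0,0,92.5],[0,0,92.5]])

```text
time_s: 20.23
position: [0.473, -0.0001, 0.2666]
eef_rot: [179.8, 0.0, -87.0]
ft_force: [0.7, -0.1, 0.1]
gripper_width: 0.0428
```

```bash
python3 - <<'E'
from m import *
w=camera_params('wrist');im=snapshot('wrist');np.save('pics/w17.npy',im);pickle.dump(w,open('pics/w17.pkl','wb'))
draw(im,w,0,1.53,0,0,640,480,1.2,'pics/d17.png',fil=c0-[.001,0,0])
goal(.475,-.0005,.155,-87)
E
```

```text
t 20.28 pos [ 4.732e-01 -1.000e-04  2.669e-01] [179.8   0.  -87. ] F [-0.2  0.3  0.3] w 0.0427
travel [ 0.0005 -0.0021  0.1119] ang [0.16 0.02 0.02] rows>= 2.7
```

View pics/d17.png

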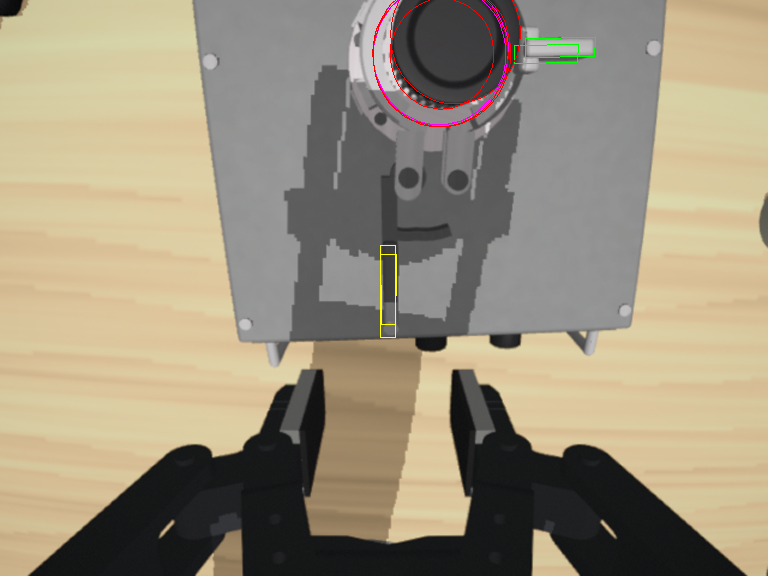

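The lever overlay at 1.53 rad matches. I'll descend and pinch.

Call:
send_rows(grip=[0,0,0,0,0,0,0,0,0.4,0.8,1,1,1,1,1,1], travel=[[0.0005,-0.002,0.025],[0.0005,-0.002,0.05],[0.0005,-0.002,0.075],[0.0005,-0.002,0.095],[0.0005,-0.002,0.107],[0.0005,-0.002,0.113],[0.0005,-0.002,0.113],[0.0005,-0.002,0.113],[0.0005,-0.002,0.113],[0.0005,-0.002,0.113],[0.0005,-0.002,0.113],[0.0005,-0.002,0.113],[0.0005,-0.002,0.113],[0.0005,-0.002,0.113],[0.0005,-0.002,0.113],[0.0005,-0.002,0.113]], angular=[[0,0,0],[0,0,0],[0,0,0],[0,0,0],[0,0,0],[0,0,0],[0,0,0],[0,0,0],[0,0,0],[0,0,0],[0,0,0],[0,0,0],[0,0,0],[0,0,0],[0,0,0],[0,0,0]])

```text
time_s: 21.62
position: [0.476, -0.0005, 0.1559]
eef_rot: [-180.0, -0.0, -87.0]
ft_force: [-1.1, -0.6, 5.5]
gripper_width: 0.0071
```

```bash
python3 - <<'E'
from m import *
goal(.475,-.0005,.154,-87)
w=camera_params('wrist');im=snapshot('wrist')
draw(im,w,0,1.53,0,0,640,480,1.2,'pics/d18.png',fil=c0-[.001,0,0])
P0=pw(np.array([-58,13,0])+Rz(-1.53)@[-9.5,-60,0])[0]
p=state()['position']; 
Rg=Ro.from_euler('xyz',[180,0,.7-np.degrees(1.53)],degrees=True)
for q in [1.48,1.4,1.3,1.2,1.1,1.,.9,.8,.7,.6,.5,.4,.35,.3,.25,.2,.15,.1,.05,0,-.03]:
    print(q,Rg.inv().apply(pw(np.array([-58,13,0])+Rz(-q)@[-9.5,-60,0])[0]-P0).round(4),round(np.degrees(q-1.53),1))
E
```

```text
t 21.62 pos [ 0.476  -0.0005  0.1559] [-180.   -0.  -87.] F [-1.1 -0.6  5.5] w 0.0071
travel [-0.0001  0.001   0.0019] ang [-0.03 -0.02 -0.  ] rows>= 0.1
1.48 [0.003  0.0004 0.    ] -2.9
1.4 [0.0079 0.0007 0.    ] -7.4
1.3 [0.0139 0.0006 0.    ] -13.2
1.2 [ 0.02   -0.0002 -0.    ] -18.9
1.1 [ 0.0259 -0.0015 -0.    ] -24.6
1.0 [ 0.0316 -0.0034 -0.    ] -30.4
0.9 [ 0.0372 -0.0059 -0.    ] -36.1
0.8 [ 0.0424 -0.009  -0.    ] -41.8
0.7 [ 0.0474 -0.0125 -0.    ] -47.6
0.6 [ 0.0519 -0.0165 -0.    ] -53.3
0.5 [ 0.056 -0.021 -0.   ] -59.0
0.4 [ 0.0597 -0.0258 -0.    ] -64.7
0.35 [ 0.0614 -0.0284 -0.    ] -67.6
0.3 [ 0.0629 -0.031  -0.    ] -70.5
0.25 [ 0.0643 -0.0337 -0.    ] -73.3
0.2 [ 0.0655 -0.0365 -0.    ] -76.2
0.15 [ 0.0666 -0.0393 -0.    ] -79.1
0.1 [ 0.0676 -0.0422 -0.    ] -81.9
0.05 [ 0.0684 -0.0451 -0.    ] -84.8
0 [ 0.0691 -0.0481 -0.    ] -87.7
-0.03 [ 0.0694 -0.0499 -0.    ] -89.4
```

View pics/d18.png

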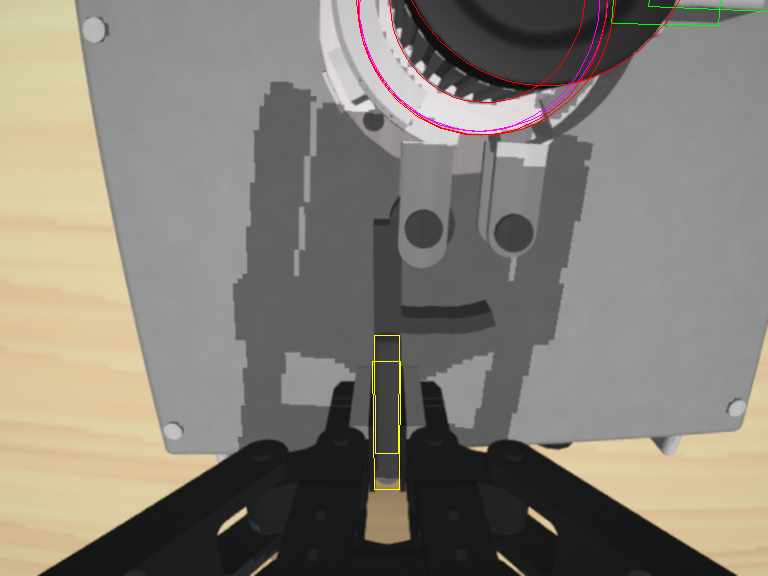

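The lever is pinched. I'll swing it to about 0.4 rad.

Call:
send_rows(grip=[1,1,1,1,1,1,1,1,1,1,1,1,1,1,1], travel=[[0.003,0.0004,0],[0.0079,0.0007,0],[0.0139,0.0006,0],[0.02,-0.0002,0],[0.0259,-0.0015,0],[0.0316,-0.0034,0],[0.0372,-0.0059,0],[0.0424,-0.009,0],[0.0474,-0.0125,0],[0.0519,-0.0165,0],[0.056,-0.021,0],[0.0597,-0.0258,0],[0.0597,-0.0258,0],[0.0597,-0.0258,0],[0.0597,-0.0258,0]], angular=[[0,0,-2.9],[0,0,-7.4],[0,0,-13.2],[0,0,-18.9],[0,0,-24.6],[0,0,-30.4],[0,0,-36.1],[0,0,-41.8],[0,0,-47.6],[0,0,-53.3],[0,0,-59],[0,0,-64.7],[0,0,-64.7],[0,0,-64.7],[0,0,-64.7]])

```text
time_s: 22.92
position: [0.5049, -0.0586, 0.1559]
eef_rot: [-180.0, 0.0, -22.3]
ft_force: [-0.8, 0.6, 6.5]
gripper_width: 0.0069
```

```bash
python3 - <<'E'
from m import *
w=camera_params('wrist');im=snapshot('wrist')
draw(im,w,0,.4,0,0,640,480,1.2,'pics/d19.png',fil=c0-[.001,0,0])
for q in (.4,.3,.2,.1,.05,0,-.03,-.05):
    p=pw(np.array([-58,13,0])+Rz(-q)@[-9.5,-60,0])[0]
    print(q);goal(p[0],p[1],.1555,.7-np.degrees(q))
E
```

```text
0.4
t 22.97 pos [ 0.5049 -0.0586  0.1559] [-180.    -0.   -22.3] F [-1.6  0.7  5.8] w 0.0065
travel [-0.0009  0.0006  0.0004] ang [-0.01 -0.   -0.06] rows>= 0.0
0.3
t 22.97 pos [ 0.5049 -0.0586  0.1559] [-180.    -0.   -22.3] F [-1.6  0.7  5.8] w 0.0065
travel [0.0051 0.0012 0.0004] ang [-0.01 -0.   -5.79] rows>= 0.8
0.2
t 22.97 pos [ 0.5049 -0.0586  0.1559] [-180.    -0.   -22.3] F [-1.6  0.7  5.8] w 0.0065
travel [0.0112 0.0012 0.0004] ang [-1.000e-02 -0.000e+00 -1.152e+01] rows>= 1.6
0.1
t 22.97 pos [ 0.5049 -0.0586  0.1559] [-180.    -0.   -22.3] F [-1.6  0.7  5.8] w 0.0065
travel [0.0172 0.0007 0.0005] ang [-1.000e-02 -0.000e+00 -1.725e+01] rows>= 2.4
0.05
t 22.97 pos [ 0.5049 -0.0586  0.1559] [-180.    -0.   -22.3] F [-1.6  0.7  5.8] w 0.0065
travel [0.0202 0.0002 0.0005] ang [-1.000e-02 -0.000e+00 -2.011e+01] rows>= 2.8
0
t 22.97 pos [ 0.5049 -0.0586  0.1559] [-180.    -0.   -22.3] F [-1.6  0.7  5.8] w 0.0065
travel [ 0.0232 -0.0005  0.0005] ang [-1.000e-02 -1.000e-02 -2.298e+01] rows>= 3.2
-0.03
t 22.97 pos [ 0.5049 -0.0586  0.1559] [-180.    -0.   -22.3] F [-1.6  0.7  5.8] w 0.0065
travel [ 0.0249 -0.001   0.0005] ang [-1.00e-02 -1.00e-02 -2.47e+01] rows>= 3.4
-0.05
t 22.97 pos [ 0.5049 -0.0586  0.1559] [-180.    -0.   -22.3] F [-1.6  0.7  5.8] w 0.0065
travel [ 0.0261 -0.0013  0.0005] ang [-1.000e-02 -1.000e-02 -2.584e+01] rows>= 3.6
```

View pics/d19.png

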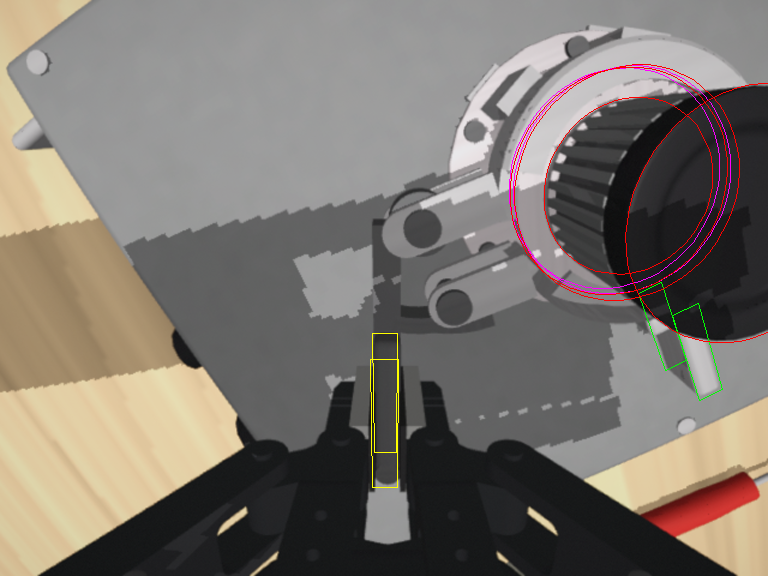

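The lever is at 0.4 rad with the claw passing round the pin, and forces are low. On to home.

Call:
send_rows(grip=[1,1,1,1,1,1,1,1,1], travel=[[0.005,0.0006,0],[0.0085,0.0006,0],[0.012,0.0006,0],[0.015,0.0004,0],[0.018,0.0001,0],[0.021,-0.0005,0],[0.0235,-0.001,0],[0.0235,-0.001,0],[0.0235,-0.001,0]], angular=[[0,0,-5.7],[0,0,-8.6],[0,0,-11.5],[0,0,-14.4],[0,0,-17.2],[0,0,-20.1],[0,0,-22.9],[0,0,-22.9],[0,0,-22.9]])

```text
time_s: 23.72
position: [0.5271, -0.0666, 0.1559]
eef_rot: [-180.0, -0.0, 0.6]
ft_force: [-0.9, 0.7, 5.6]
gripper_width: 0.0071
```

```bash
python3 - <<'E'
from m import *
w=camera_params('wrist');im=snapshot('wrist')
draw(im,w,0,0,0,0,640,480,1.2,'pics/d20.png',fil=c0-[.001,0,0])
for q in (.05,0,-.03):
    p=pw(np.array([-58,13,0])+Rz(-q)@[-9.5,-60,0])[0]
    print(q);goal(p[0],p[1],.1555,.7-np.degrees(q))
E
```

```text
0.05
t 23.77 pos [ 0.5271 -0.0666  0.156 ] [-180.    -0.     0.6] F [-0.7  0.1  5.6] w 0.0068
travel [-0.0036 -0.0002  0.0005] ang [-0.01 -0.03  2.76] rows>= 0.4
0
t 23.77 pos [ 0.5271 -0.0666  0.156 ] [-180.    -0.     0.6] F [-0.7  0.1  5.6] w 0.0068
travel [-0.0007  0.0003  0.0005] ang [-0.01 -0.03 -0.11] rows>= 0.0
-0.03
t 23.77 pos [ 0.5271 -0.0666  0.156 ] [-180.    -0.     0.6] F [-0.7  0.1  5.6] w 0.0068
travel [0.0011 0.0006 0.0005] ang [-0.01 -0.03 -1.83] rows>= 0.3
```

View pics/d20.png

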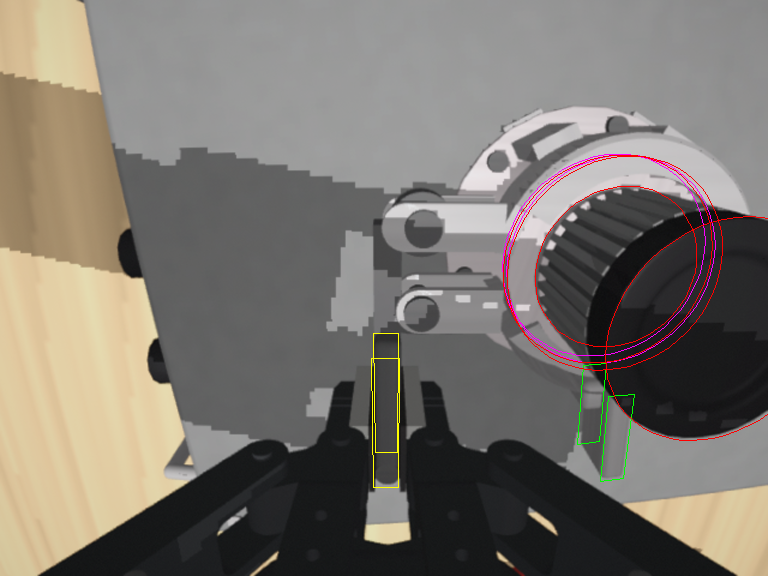

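No stop force yet, so I'll push further in.

Call:
send_rows(grip=[1,1,1,1,1], travel=[[0.001,0,0],[0.002,-0.0002,0],[0.003,-0.0003,0],[0.003,-0.0003,0],[0.003,-0.0003,0]], angular=[[0,0,-0.8],[0,0,-1.6],[0,0,-2.4],[0,0,-2.4],[0,0,-2.4]])

```text
time_s: 24.18
position: [0.5273, -0.0666, 0.1558]
eef_rot: [-180.0, 0.4, 2.8]
ft_force: [-11.9, -0.4, 13.3]
gripper_width: 0.0071
```

On the stop: it advanced only 0.2 mm and force reached 12 N. I'll relax, release and rise for a check.

Call:
send_rows(grip=[1,0.8,0.5,0.2,0,0,0,0,0,0,0,0,0,0,0], travel=[[-0.0025,0,0],[-0.0025,0,0],[-0.0025,0,0],[-0.0025,0,0],[-0.0025,0,0],[-0.0025,0,0],[-0.0025,0,0],[-0.0025,0,-0.02],[-0.0025,0,-0.05],[-0.0025,0,-0.08],[-0.0025,0,-0.11],[0,-0.01,-0.13],[0.02,-0.02,-0.14],[0.03,-0.03,-0.14],[0.03,-0.03,-0.14]], angular=[[0,0,2.2],[0,0,2.2],[0,0,2.2],[0,0,2.2],[0,0,2.2],[0,0,2.2],[0,0,2.2],[0,0,2.2],[0,0,2.2],[0,0,2.2],[0,0,2.2],[0,0,2.2],[0,0,2.2],[0,0,2.2],[0,0,2.2]])

```text
time_s: 25.43
position: [0.5591, -0.0334, 0.2945]
eef_rot: [-180.0, 0.1, 0.9]
ft_force: [-1.1, 0.4, -0.6]
gripper_width: 0.0426
```

```bash
python3 - <<'E'
from m import *
st=state();print(st['position'],st['ft_force'])
w=camera_params('wrist');im=snapshot('wrist');np.save('pics/w21.npy',im)
draw(im,w,0,0,150,60,320,240,2.5,'pics/d21.png',fil=c0-[.001,0,0])
crop(im,150,60,320,240,2.5,'pics/r21.png')
a=snapshot('top');crop(np.minimum(a*1.6,255).astype('uint8'),150,150,360,170,2.2,'pics/t21.png')
E
```

```text
[ 0.55911253 -0.03335534  0.29450987] [-1.07989911  0.4359419  -0.5646031 ]
```

View pics/d21.png

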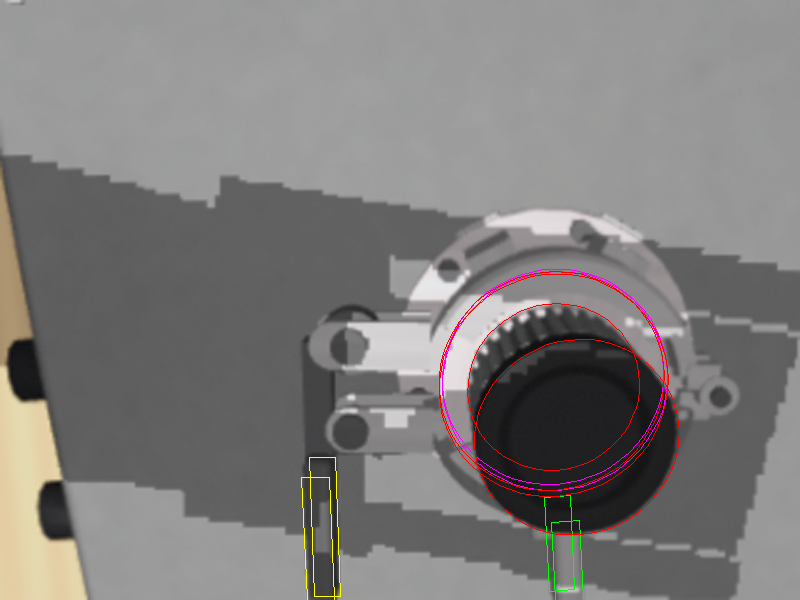

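View pics/r21.png

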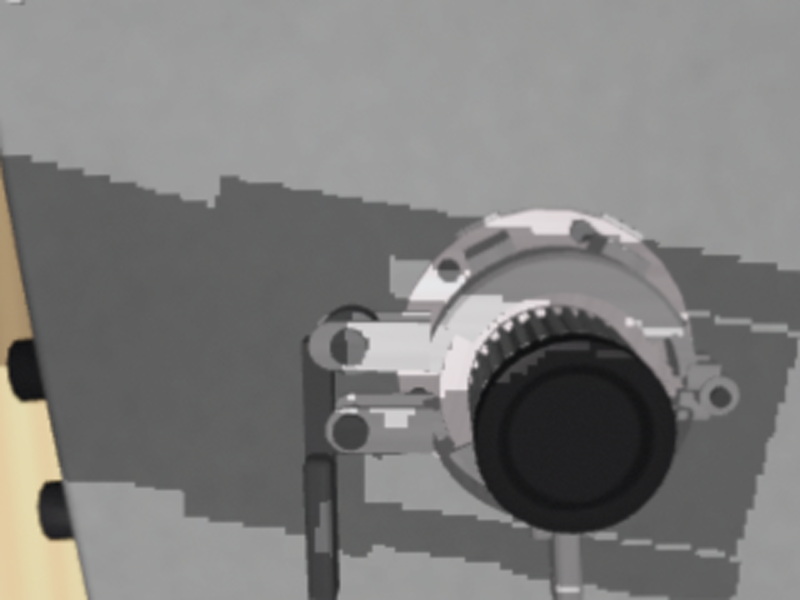

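View pics/t21.png

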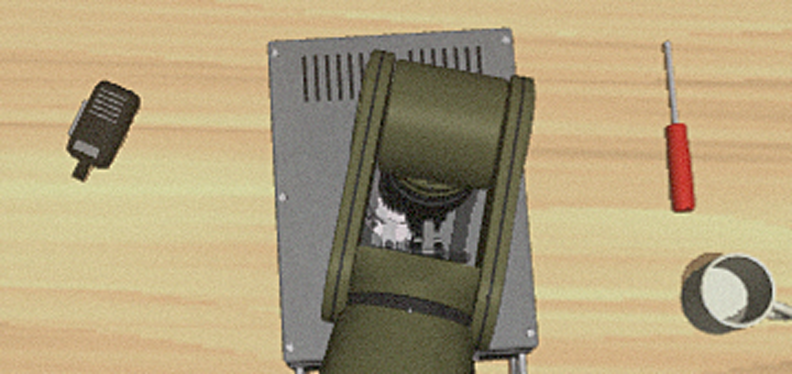

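The filter is seated, with tab and lever on the shut outlines. Mic, mug and screwdriver are unchanged. I'll take a more central view of the lever.

Call:
send_rows(grip=[0,0,0,0,0], travel=[[-0.01,0.02,0],[-0.015,0.04,0],[-0.015,0.05,0],[-0.015,0.05,0],[-0.015,0.05,0]], angular=[[0,0,0],[0,0,0],[0,0,0],[0,0,0],[0,0,0]])

```text
time_s: 25.95
position: [0.5431, -0.0853, 0.2935]
eef_rot: [-179.9, 0.2, 0.7]
ft_force: [1.0, -0.6, -1.0]
gripper_width: 0.0427
```

```bash
python3 - <<'E'
from m import *
w=camera_params('wrist');im=snapshot('wrist')
draw(im,w,0,0,170,60,290,225,2.75,'pics/d22.png',fil=c0-[.001,0,0])
draw(im,w,.06,.06,170,60,290,225,2.75,'pics/d22b.png')
E
```

```text
(no output)
```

View pics/d22.png

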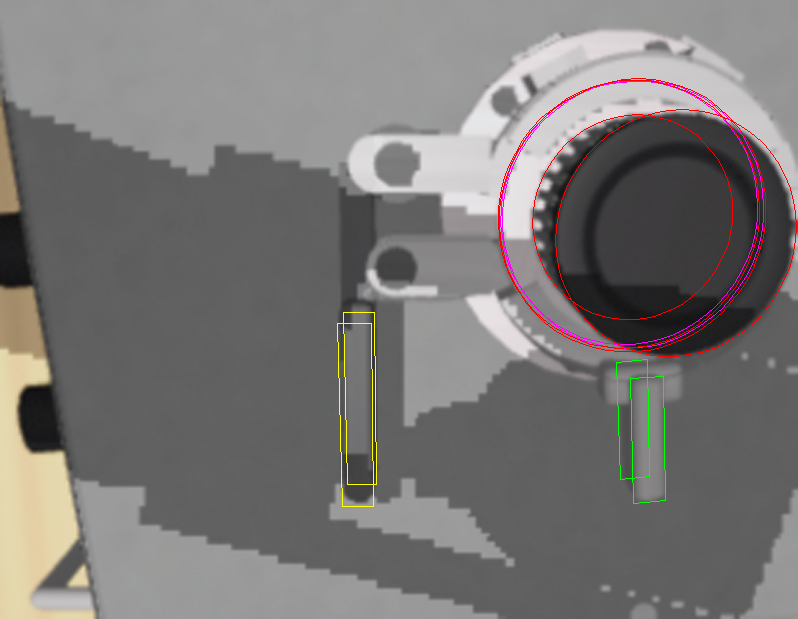

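View pics/d22b.png

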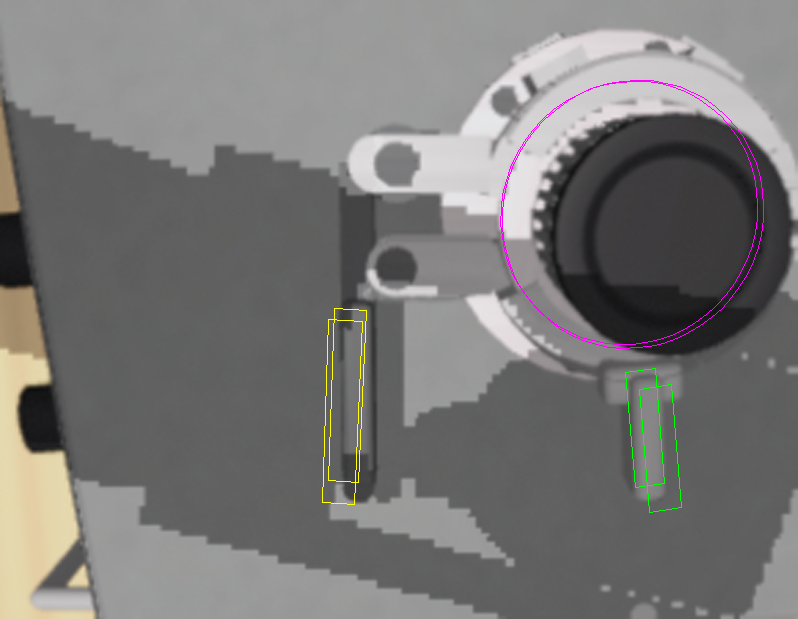

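The lever and tab match the zero-angle outlines and clearly miss the 0.06 rad ones. The gripper is clear, so I'm handing in.

```bash
python3 - <<'E'
from plant import *
s=state();print(s['time_s'],s['ft_force'].round(1));print(close_job())
E
```

```text
26.0 [-0.1  1.  -0.4]
the job is handed in; nothing more can be done
None
```

The air filter is on the port, the clamp ring is shut round both flanges and the latch lever is fully home. I handed the job in at 26.0 s, with the gripper clear and touching nothing.

**How it went:** I set the filter on the port about 15 mm off the axis, felt contact, and slid it under the fixed lip. I then swung the ring from about 1.19 rad to 0 and the lever from about 1.53 rad to 0. Each was pushed until it stopped moving with about 12 N on the wrist.

**Last checks:** In the final wrist picture the tab and lever lie on the drawn zero-angle outlines and clearly off the 0.06 rad ones. The filter is upright on the port and lines up to within about 1 mm. In the top view the mug, microphone and screwdriver look where they were.

**What didn't agree:**
- **Filter nudge:** before closing the ring I tried to move the filter about 1 mm in -x. It did not move, and the side force rose to about 5 N in x and in y. I left the last centring to the ring.
- **Port height:** my camera measurement was about 3 mm lower than the text says. Contact came at the height in the text, within about 1 mm.
- **Claw:** I never saw the claw on its pin directly. I take it to be locked from the lever's angle and its stop.

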